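# Drift a stand's foot plate into line and lock it with the cross-pinned bolt

## Task

The foot plate of the support rod is bolted at one end only, and its free hole has swung out of line with the hole in the mounting block below. Push the tapered drift down through both holes until its round collar rests on the slotted ring, so that the drift (not the gripper) levers the plate into line; then pull it out, stand it back in the wooden tool stand (either socket) and put the cross-pinned bolt through both holes in its place. Turn the bolt until its cross pin drops into the slots of the ring and it is fully home, let go, and leave the other things on the bench where they are.

Things in the scene. Friction and masses are not known exactly. Their poses are not given: they have to be found in the camera images.
- mount_block: Fixed painted grey block, 85 x 210 x 55 mm high, long side along its y; origin under its centre, z up. Four small lugs with bolts at its foot reach 64 mm either side of the middle. A vertical through bore 25 mm wide lies 65 mm from its middle towards its -y (see point block_hole). On its top lies the steel foot plate.
- block_hole (a point): Centre of the bore's mouth in the block's top face (55 mm above the bench). The plate partly covers it at the start.
- plate_hole (a point): Centre of the foot plate's free 25 mm through hole, at the plate's top face, 65 mm above the bench. At the start it is 8.5 to 12 mm out of line with block_hole.
- foot_plate: Steel plate 62 x 190 x 10 mm lying on the block. Origin on its underside at the bolt about which it turns, 130 mm from plate_hole; its free hole lies along its -y. A support rod stands at the bolt, up to 95 mm above the origin. It turns stiffly (about 7 N sideways at the free hole) and stays where it is left.
- ring_top (a point): Centre of the top of the steel ring round plate_hole, 77 mm above the bench: inside 26, outside 45 mm wide, 12 mm high, with two opposite full-height slots 12 mm wide inside, 20 mm outside. The slots' line lies anywhere within 0.8 rad of the block's x axis and is not measured: see it, or turn the bolt under light pressure. The pin drops in within 0.15 rad of it. The ring does not turn on the plate.
- drift: Steel drift, 136 mm long, 0.3 kg; origin at its tip, z up. Cone from 8 to 23 mm wide over 40 mm, 23 mm wide up to 70 mm, round collar 38 mm wide to 77 mm, neck, square handle 24 x 24 mm (sides along x and y) from 88 to 136 mm. Its tip enters midway between the two holes; driving it takes up to about 15 N. Tip 7 mm above the bench with the collar on the ring, 5 mm in the stand (hung by the collar).
- bolt: Steel bolt, 117 mm long, 0.3 kg; origin at its foot, z up. Shank 21 mm wide, foot chamfered; 8 mm cross pin, 42 mm long along x, centre 49 mm up; flat handle 34 (x) by 18 mm (y) from 69 to 117 mm. Half a turn makes no difference. Foot height over the bench: 30 mm in the stand (pin on its top), 32 mm with the pin on the ring's top, 20 mm fully home (pin in the slots).
- tool_stand: Fixed wooden stand, 60 x 150 mm block, 75 mm high, with low foot rails (90 x 160 mm over all); origin under its centre, sockets in a row along its y. Drift and bolt stand in it, either one in either socket, with their handles turned by up to 0.3 rad from the stand's axes.
- socket_0 (a point): Mouth centre of the through socket (25 mm diameter) at the stand's -y end, in its top face, 75 mm above the bench.
- socket_1 (a point): Mouth centre of the same kind of socket at the stand's +y end, 90 mm from the other.
- beaker_pp: Bystander: big translucent plastic beaker, 105 mm wide, 125 mm high; origin under its centre.
- petri: Bystander: petri dish, 68 mm wide, 14 mm high; origin under its centre.
- crucible: Bystander: white crucible with lid, 45 mm wide, 50 mm high; origin under its centre.
- measure_glass: Bystander: slim conical measuring glass, 35 mm wide, 100 mm high; origin under its centre.
- dropper: Bystander: dropper bottle with a rubber bulb, 42 mm wide, 122 mm high; origin under its centre.
- reagent_clear: Bystander: clear reagent bottle, 66 mm wide, 132 mm high; origin under its centre.
Mind the look-alikes: they are no part of the job. What is shaped like the drift but pink is not meant. What is shaped like the bolt but green or purple is not meant.

How it is judged:
On the way:
1. the drift is driven home through both holes and has brought them into line (z of drift in the frame of mount_block below 0.012 m and horizontal distance between drift and block_hole below 0.006 m and angle between drift's own z axis and vertical below 0.12 rad and horizontal distance between plate_hole and block_hole below 0.004 m), for 0.2 s.
At the end, for the whole second after the job is handed in: Bolt through both holes, pin down in the slots (foot within 4.5 mm of lowest, 6 mm of the bore axis, tilt < 0.1 rad); holes within 5.5 mm of line; drift upright (0.12 rad) in a socket of the stand (within 7 mm, tip within 7 mm of lowest); both at rest (z of bolt in the frame of mount_block below 0.0245 m and horizontal distance between bolt and block_hole below 0.006 m and angle between bolt's own z axis and vertical below 0.1 rad and linear speed of each of bolt, drift below 0.02 m/s and horizontal distance between plate_hole and block_hole below 0.0055 m and ((horizontal distance between drift and socket_0 below 0.007 m and height (world z) of drift below 0.012 m) or (horizontal distance between drift and socket_1 below 0.007 m and height (world z) of drift below 0.012 m)) and angle between drift's own z axis and vertical below 0.12 rad); the robot touches nothing.
It fails at once if the gripper's fingers push the foot plate or its ring (over 4 N) (contact force between the fingers and foot_plate above 4 N).
It fails at once if a bystander is shifted by more than 30 mm (distance of any of beaker_pp, petri, crucible, measure_glass, dropper, reagent_clear from where it was at the start of the episode above 0.03 m).
It also fails if it takes over 72 s, if anything falls off the work surface, if the arm or the gripper's body presses on something with over 40 N, if the wrist force passes 120 N, or if a joint passes its speed limit or range.

## Robot

A 6-joint arm with a two-finger parallel gripper is mounted at the origin on a cart in front of the work surface, level with it; the furniture and walls round the work are solid. World frame = base frame: x ahead of the robot, y to its left, z up, the work surface at z = 0. Lengths are in m, angles in rad, forces in N, time in s.
With the tool pointing down it reaches from about 0.375 to 0.9 m from the base axis. Payload 3.1 kg.
Tool frame: the origin (TCP) lies between the finger pads; the fingertips stand 25 mm ahead of it and the grasp point (between the pads) lies 6 mm ahead of it; y points along the fingers, x is the direction in which the jaws open and shut, and the axes are right-handed (so a half turn about y gives the same grasp; the last joint's range is limited). The gripper opens to 87 mm and grips with 3 to 60 N. Pads are 19 mm wide; open, the fingers measure 117 mm over their backs; the gripper's body (75 mm by 190 mm) begins 51 mm behind the grasp point.
Start: joints at [1.171, 0.527, 1.433, -0, 1.181, -0.178], TCP at [0.137, 0.61, 0.225] pointing down, gripper open.
Joint ranges: [-3.08, 3.08], [-0.75, 2.2], [0.22, 2.44], [-1.43, 4.57], [0, 2.65], [-2.85, 2.85]. Speed limits (rad/s): [2.79, 2.79, 3.14, 3.14, 3.14, 3.14].

## Interface

Orientations are given as a unit quaternion [x, y, z, w].
In Python, from rig import robot gives the robot as it stands.
- The arm moves only by the tool carry_out, never from a script. Its argument "moves" is a list of rows, each a list of 7 numbers: the opening, from 0 (shut) to 1 (fully open), then the shift along the tool's x, y, z in cm, then the turn, a rotation vector about the tool's x, y, z in rad. In form: [[grip, x, y, z, rx, ry, rz], ...]. A call has 1 to 20 rows; each row is the pose to reach, as a shift and turn from the pose commanded when the call began, along the tool's axes at that moment; what a row does not reach only later rows make up. A row lasts 1/10 s, in which the tool goes at most 50 mm and 8.59 degrees, less where a joint would pass 70% of its speed; a pose out of reach is approached as far as the arm can. A call with a gripper value outside its range is refused whole. The fingers move at their own pace and stop on an object; "force" is the grip in N (left out, the last holds). Time passes only in rows, so rows that repeat a pose let the fingers close. It gives the time, the measured TCP pose, the force and the opening at its end, in the units of the state.
- robot.get_obs(): the state, without advancing time (a new reading comes with each control period).
- robot.camera(name): name is "side" or "top"; returns the picture (400x640x3 uint8, red, green, blue); there is no depth.
- robot.camera_params(name): a dict with "fx", "fy", "cx", "cy" (pixels), "extrinsics" (4x4, takes a point from camera to world coordinates). Camera axes: x right, y down, z forward; pixel columns grow to the right and rows downward; lengths in m; the calibration is good to about 2 mm. A picture is of the moment at which its call begins. camera_params takes no time and is no camera call.
- robot.hand_in(): hands the job in, once; it reports no verdict.
The state is a dict: "time": time; "q": joint angles; "joint_velocities": joint speeds; "joint_torque": joint torques, N m; "position": TCP position; "tool_rot": TCP orientation; "ft_force": force on the tool from outside, world axes, zero at the start; "moment": the same for the moment, N m; "grip_width": finger opening in m.
Only numpy, scipy, OpenCV 4.12 (cv2) and the standard library are available. Lean on these libraries where they do the work, as an engineer would, in place of code of your own. Each camera call takes 0.05 s, during which the arm holds its last target.

## Working session

There is one attempt and no reset: what is moved stays moved. The work goes in short steps, Python scripts to look and compute and a tool call to move; the robot and the scene stay as the last step left them, time stands still between calls to the robot, and variables do not carry over. Pictures are saved under pics/ and viewed, and the job is handed in when it is done.

Besides the shell and the picture viewer there is one more tool, called after "Request:" in YAML: its name, and indented under it one key for each argument. carry_out: Moves the arm, as the interface text tells. Its arguments: {"type":"object","properties":{"moves":{"type":"array"},"force":{"type":"number"}},"required":["moves"]}

```bash
ls; mkdir -p pics; python3 - <<'E'
from rig import robot
import cv2,numpy as np
np.set_printoptions(precision=4,suppress=True)
for n in("side","top"):
    im=robot.camera(n); cv2.imwrite(f"pics/{n}0.png",im[:,:,::-1])
    p=robot.camera_params(n); print(n,p["fx"],p["fy"],p["cx"],p["cy"]);print(np.array(p["extrinsics"]))
o=robot.get_obs()
for k,v in o.items(): print(k,np.array(v))
E
```

```text
pics
side 465.0791809383555 465.0791809383555 325.7973513701995 200.2979546780896
[[ 0.8449 -0.2491  0.4734 -0.1221]
 [-0.5349 -0.4005  0.744  -1.0435]
 [ 0.0042 -0.8818 -0.4716  0.7165]
 [ 0.      0.      0.      1.    ]]
top 461.31033905421384 461.31033905421384 327.62273175843876 201.6650092200285
[[-0.0078 -0.9892  0.1466  0.2782]
 [-0.9998  0.0051 -0.0184  0.0009]
 [ 0.0174 -0.1467 -0.989   1.6858]
 [ 0.      0.      0.      1.    ]]
time 0.1
q [ 1.1705  0.5283  1.4338 -0.      1.1814 -0.1785]
joint_velocities [-0.0009 -0.0009 -0.005   0.0006 -0.0001  0.0007]
joint_torque [ -0.     -44.0986 -17.715    0.0635   0.0534  -0.    ]
position [0.1372 0.6091 0.2241]
tool_rot [ 0.5526  0.441  -0.4422 -0.5519]
ft_force [-0.2007 -0.4518  0.9739]
moment [-0.0067 -0.0311 -0.0134]
grip_width 0.08699561229704361
```

View pics/side0.png

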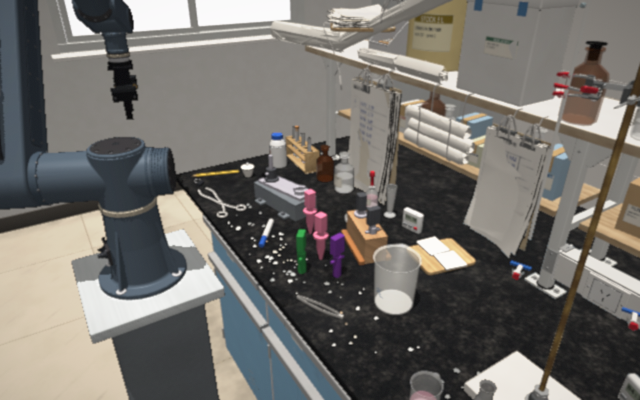

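View pics/top0.png

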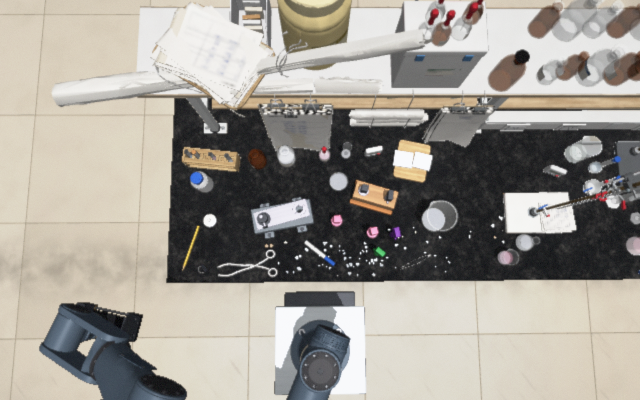

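```bash
python3 - <<'E'
from scipy.spatial.transform import Rotation as R
print(R.from_quat([ 0.5526,0.441,-0.4422,-0.5519]).as_matrix().round(3))
import cv2
im=cv2.imread("pics/top0.png"); print(im.shape)
E
```

```text
[[ 0.22  -0.001 -0.976]
 [ 0.976 -0.002  0.22 ]
 [-0.002 -1.     0.   ]]
(400, 640, 3)
```

```bash
python3 - <<'E'
import cv2
a=cv2.imread("pics/top0.png")[140:270,235:435]; cv2.imwrite("pics/t0c.png",cv2.resize(a,None,fx=4,fy=4,interpolation=cv2.INTER_CUBIC))
a=cv2.imread("pics/side0.png")[150:290,235:435]; cv2.imwrite("pics/s0c.png",cv2.resize(a,None,fx=4,fy=4,interpolation=cv2.INTER_CUBIC))
E
```

```text
(no output)
```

View pics/t0c.png

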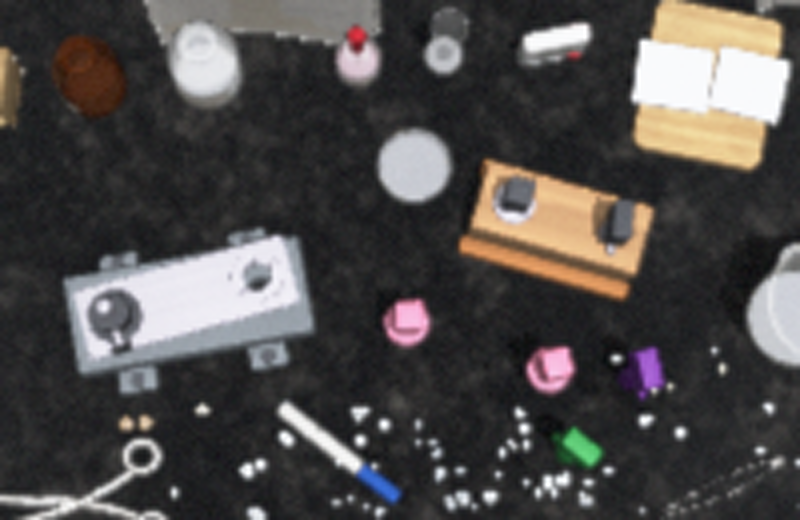

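View pics/s0c.png

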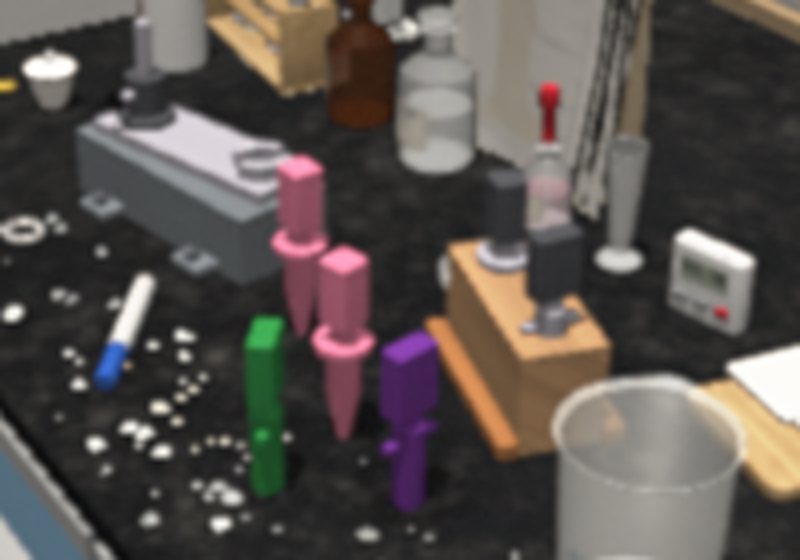

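```bash
cat > h.py <<'E'
import cv2,numpy as np
from rig import robot
def cam(n):
    p=robot.camera_params(n); return p["fx"],p["fy"],p["cx"],p["cy"],np.array(p["extrinsics"])
def proj(n,P):
    fx,fy,cx,cy,E=cam(n); P=np.atleast_2d(P); c=(P-E[:3,3])@E[:3,:3]
    return np.c_[fx*c[:,0]/c[:,2]+cx, fy*c[:,1]/c[:,2]+cy]
def unproj(n,u,v,z):
    fx,fy,cx,cy,E=cam(n); d=E[:3,:3]@np.array([(u-cx)/fx,(v-cy)/fy,1.]); t=(z-E[2,3])/d[2]; return E[:3,3]+t*d
def crop(img,x0,y0,w,h,s,out):
    a=img[y0:y0+h,x0:x0+w]; a=cv2.resize(a,None,fx=s,fy=s,interpolation=cv2.INTER_CUBIC)
    for i in range(0,w,5):
        cv2.line(a,(int((i+.5)*s),0),(int((i+.5)*s),6 if i%10 else 14),(0,255,255),1)
        if i%10==0: cv2.putText(a,str(x0+i),(int((i+.5)*s)+2,14),0,.4,(0,255,255),1)
    for i in range(0,h,5):
        cv2.line(a,(0,int((i+.5)*s)),(6 if i%10 else 14,int((i+.5)*s)),(0,255,255),1)
        if i%10==0: cv2.putText(a,str(y0+i),(2,int((i+.5)*s)-2),0,.4,(0,255,255),1)
    cv2.imwrite(out,a)
E
python3 - <<'E'
from h import *
t=cv2.imread("pics/top0.png");s=cv2.imread("pics/side0.png")
crop(t,246,192,72,50,11,"pics/tb.png");crop(t,345,175,60,45,12,"pics/ts.png")
crop(s,250,150,70,80,7,"pics/sb.png")
crop(s,335,180,60,90,6,"pics/ss.png")
E
```

```text
(no output)
```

View pics/tb.png

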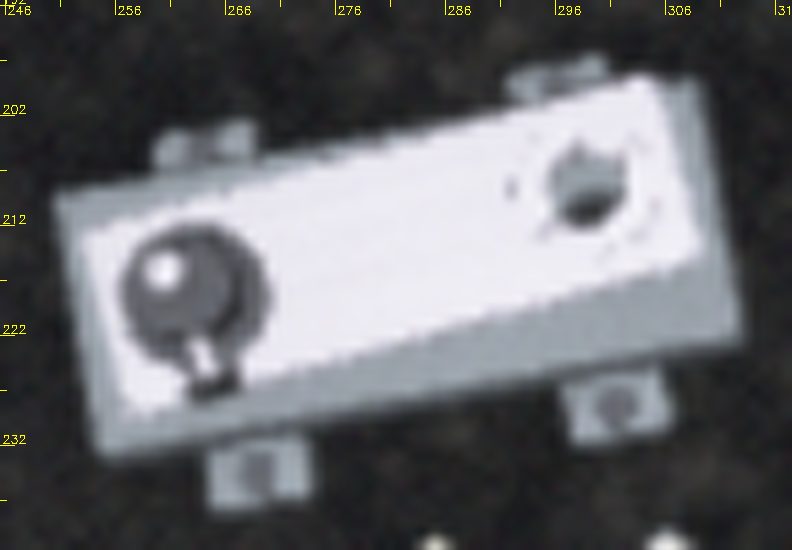

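View pics/ts.png

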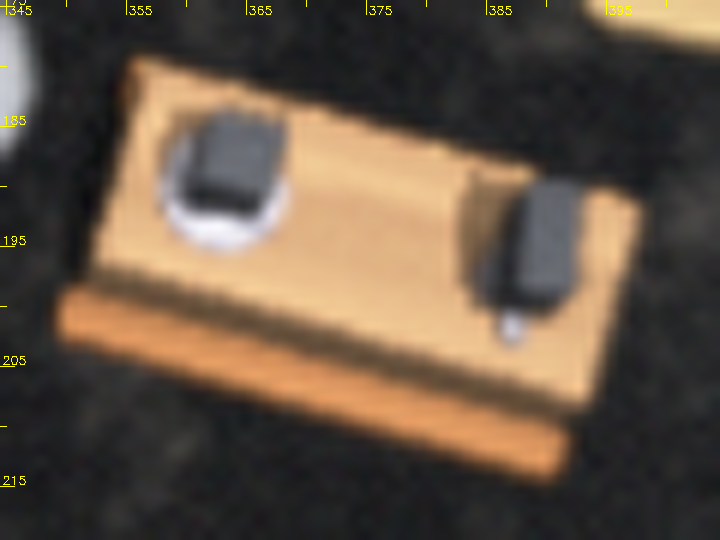

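View pics/sb.png

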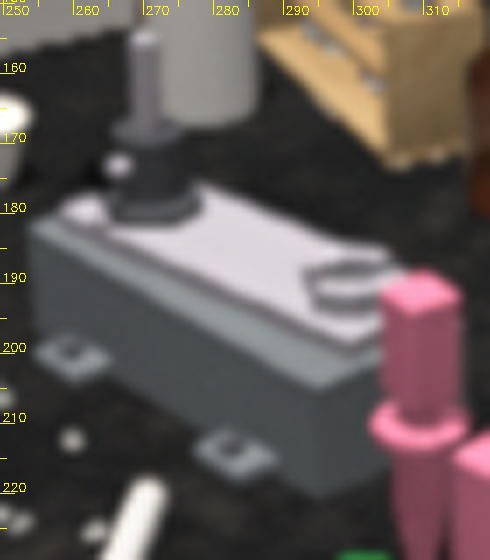

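View pics/ss.png

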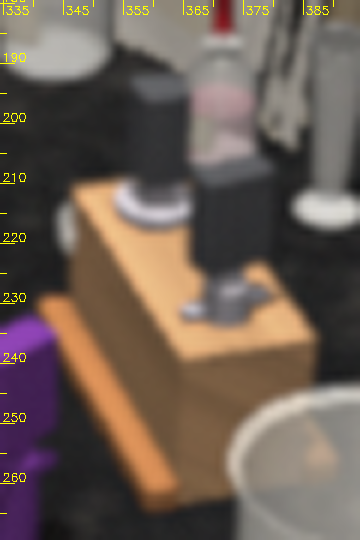

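```bash
cat > fit.py <<'E'
from h import *
from scipy.optimize import least_squares
def px(c,x0,y0,s): return np.array([[x0+a/s-.5,y0+b/s-.5] for a,b in c])
def W(p,L): 
    c,s=np.cos(p[2]),np.sin(p[2]); L=np.array(L); return np.c_[p[0]+c*L[:,0]-s*L[:,1],p[1]+s*L[:,0]+c*L[:,1],L[:,2]]
def fit(sets,p0):
    f=lambda p:np.concatenate([(proj(n,W(p,L))-uv).ravel() for n,L,uv in sets])
    r=least_squares(f,p0,loss='soft_l1'); return r.x,f(r.x).reshape(-1,2)
if __name__=="__main__":
    np.set_printoptions(precision=4,suppress=True)
    h=.055;a=.0425;b=.105
    T=px([(55,192),(700,78),(105,458),(742,340)],246,192,11)
    TL=[[a,b,h],[a,-b,h],[-a,b,0],[-a,-b,0]]
    S=px([(33,225),(318,388),(318,497),(38,328)],250,150,7)
    SL=[[-a,b,h],[-a,-b,h],[-a,-b,0],[-a,b,0]]
    for sets in ([("top",TL,T)],[("side",SL,S)],[("top",TL,T),("side",SL,S)]):
        p,r=fit(sets,[.55,.15,.2]); print("block",p);print(r.T); print("hole",W(p,[[0,-.065,h]]))
    h=.075;a=.03;b=.075
    T=px([(135,58),(640,205),(588,408),(95,262)],345,175,12); TL=[[a,b,h],[a,-b,h],[-a,-b,h],[-a,b,h]]
    S=px([(75,185),(185,358),(316,340),(180,500)],335,180,6); SL=[[-a,b,h],[-a,-b,h],[a,-b,h],[-a,-b,0]]
    for sets in ([("top",TL,T)],[("side",SL,S)],[("top",TL,T),("side",SL,S)]):
        p,r=fit(sets,[.6,-.1,-.2]); print("stand",p);print(r.T);print("sock",W(p,[[0,-.045,h],[0,.045,h]]))
E
python3 fit.py
```

```text
block [0.4727 0.135  0.1706]
[[-0.1577 -0.5815  1.1134 -0.0725]
 [-0.4494 -0.2809  0.1015  0.7571]]
hole [[0.4838 0.0709 0.055 ]]
block [0.4726 0.1365 0.1743]
[[-0.1777 -0.2768  0.2215  0.2461]
 [-0.0397 -0.2828  0.1343  0.2044]]
hole [[0.4839 0.0725 0.055 ]]
block [0.4725 0.1355 0.1713]
[[-0.3053 -0.7341  0.9873 -0.2037 -0.0182 -0.2502  0.2479  0.4033]
 [-0.3647 -0.2406  0.1817  0.7937  0.0441 -0.114   0.3105  0.2921]]
hole [[0.4836 0.0714 0.055 ]]
stand [ 0.5438 -0.197  -0.2873]
[[ 1.0832 -0.3445 -0.3212 -0.1017]
 [ 0.8152  0.1474 -0.685  -0.1979]]
sock [[ 0.5311 -0.2402  0.075 ]
 [ 0.5566 -0.1539  0.075 ]]
stand [ 0.5463 -0.1966 -0.2925]
[[ 0.1386  0.0168  0.249  -0.4246]
 [ 0.5068 -0.2273 -0.5718  0.3258]]
sock [[ 0.5333 -0.2397  0.075 ]
 [ 0.5592 -0.1535  0.075 ]]
stand [ 0.5451 -0.1971 -0.2877]
[[ 1.1118 -0.3247 -0.3073 -0.0789 -0.2123 -0.0861  0.1224 -0.5255]
 [ 0.4688 -0.1852 -1.0229 -0.5498  0.7342  0.0112 -0.3973  0.577 ]]
sock [[ 0.5323 -0.2403  0.075 ]
 [ 0.5578 -0.154   0.075 ]]
```

```bash
cat > ov.py <<'E'
from fit import *
def poly(img,n,pts,x0,y0,s,col):
    q=((proj(n,pts)-[x0,y0]+.5)*s).astype(int); cv2.polylines(img,[q.reshape(-1,1,2)],True,col,1)
def box(p,lx,ly,z):
    return W(p,[[lx/2,ly/2,z],[lx/2,-ly/2,z],[-lx/2,-ly/2,z],[-lx/2,ly/2,z]])
def circ(p,r,z): 
    t=np.linspace(0,2*np.pi,40); return np.c_[p[0]+r*np.cos(t),p[1]+r*np.sin(t),0*t+z]
E
python3 - <<'E'
from ov import *
np.set_printoptions(precision=4,suppress=True)
def show(n,x0,y0,w,h,s,out,shapes):
    im=cv2.imread(f"pics/{n}0.png"); a=cv2.resize(im[y0:y0+h,x0:x0+w],None,fx=s,fy=s,interpolation=cv2.INTER_CUBIC)
    for pts,c in shapes: poly(a,n,pts,x0,y0,s,c)
    cv2.imwrite(out,a)
B=[.4725,.1358,.172]; H=W(B,[[0,-.065,0]])[0]; Pv=W(B,[[0,.065,0]])[0]
G,Y,Rr=(0,255,0),(0,255,255),(0,0,255)
e=.085; Pp=[Pv[0],Pv[1],B[2]+e]; ph=W(Pp,[[0,-.13,0]])[0]; print("H",H,"ph",ph,"piv",Pv)
pc=W(Pp,[[0,-.065,0]])[0]; Pc=[pc[0],pc[1],Pp[2]]
bs=[(box(B,.085,.21,.055),G),(box(B,.085,.21,0),G),(box(Pc,.062,.19,.065),Y),(circ(ph,.013,.077),Rr),(circ(ph,.0225,.077),Rr),(circ(H,.0125,.055),G)]
show("top",246,192,72,50,11,"pics/o1.png",bs); show("side",250,150,70,80,7,"pics/o2.png",bs)
S=[.545,-.197,-.288]; s0,s1=W(S,[[0,-.045,0],[0,.045,0]])
D=[*s1[:2],-.28]; T=[*s0[:2],-.09]
ss=[(box(S,.06,.15,.075),G),(box(S,.06,.15,0),G),(circ(s1,.019,.082),Rr),(box(D,.024,.024,.141),Rr),(box(D,.024,.024,.093),Rr),(box(T,.034,.018,.147),Y),(box(T,.034,.018,.099),Y),(box(T,.042,.008,.079),Y)]
show("top",345,175,60,45,12,"pics/o3.png",ss); show("side",335,180,60,90,6,"pics/o4.png",ss)
for u,v in((336,221),(373,231),(397,232),(380,251)): print(unproj("top",u,v,.1))
E
```

```text
H [0.4836 0.0718 0.    ] ph [0.4944 0.0741 0.    ] piv [0.4614 0.1998 0.    ]
[ 0.4456 -0.057   0.1   ]
[ 0.4102 -0.1843  0.1   ]
[ 0.4062 -0.2672  0.1   ]
[ 0.3414 -0.2068  0.1   ]
```

View pics/o1.png

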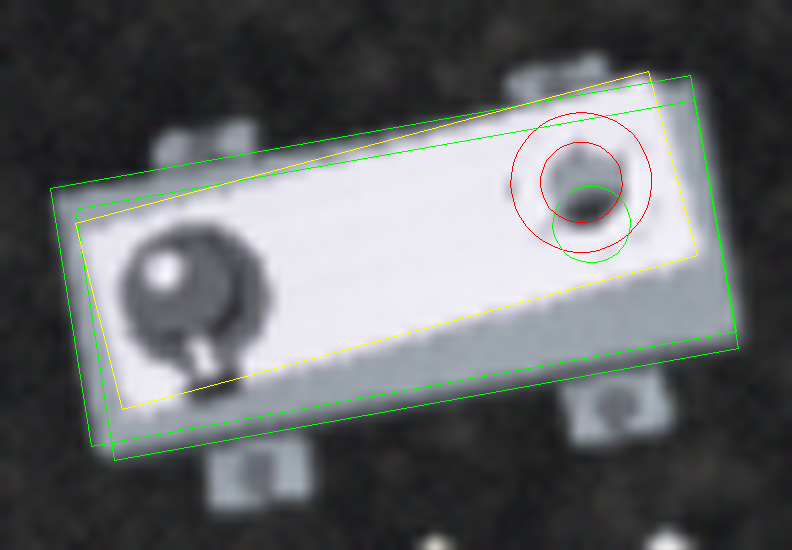

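View pics/o2.png

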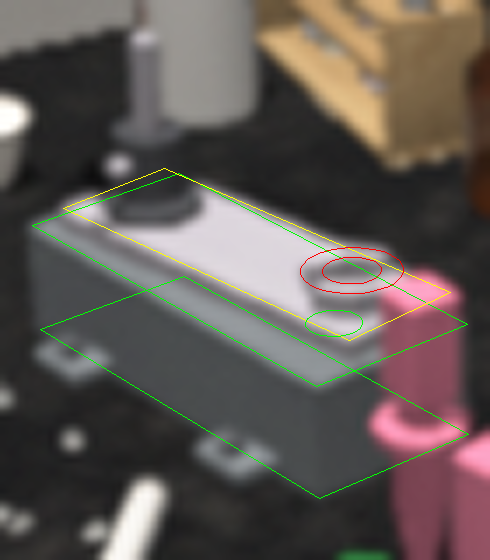

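View pics/o3.png

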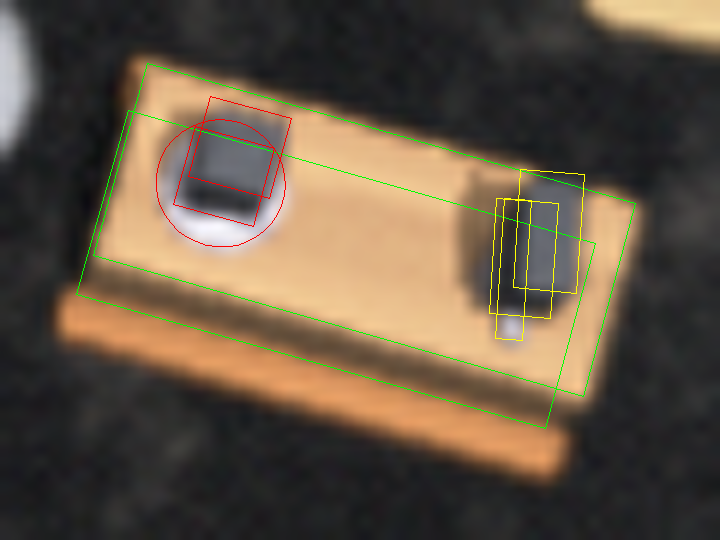

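View pics/o4.png

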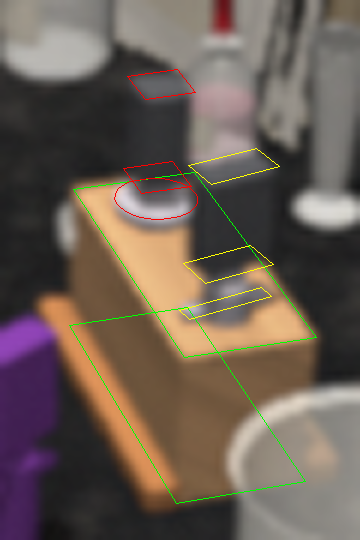

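```bash
cat > plan.py <<'E'
from h import *
from scipy.spatial.transform import Rotation as R
np.set_printoptions(precision=4,suppress=True)
def st():
    o=robot.get_obs(); M=R.from_quat(o["tool_rot"]).as_matrix()
    print("t",round(o["time"],2),"pos",np.array(o["position"]),"jaw",round(np.arctan2(M[1,0],M[0,0]),4),"down",M[:,1].round(4),"F",np.array(o["ft_force"]).round(2),"w",round(o["grip_width"],4),"q",np.array(o["q"]).round(3))
    return o,M
def plan(xyz,jaw=None):
    o,M=st(); d=M.T@(np.array(xyz)-o["position"])*100
    rv=np.zeros(3)
    if jaw is not None:
        x=np.array([np.cos(jaw),np.sin(jaw),0]);y=np.array([0,0,-1.]);T=np.c_[x,y,np.cross(x,y)]
        rv=R.from_matrix(M.T@T).as_rotvec()
    print("shift cm",d.round(2),"rotvec",rv.round(4))
if __name__=="__main__":
    import sys; a=[float(v) for v in sys.argv[1:]]
    if a: plan(a[:3],a[3] if len(a)>3 else None)
    else: st()
E
python3 plan.py .5555 -.1545 .2 -.28
```

```text
t 0.1 pos [0.1372 0.6091 0.2241] jaw 1.349 down [-0.0008 -0.0018 -1.    ] F [-0.2  -0.45  0.97] w 0.087 q [ 1.171  0.528  1.434 -0.     1.181 -0.178]
shift cm [-65.28   2.51 -57.6 ] rotvec [ 0.0013  1.629  -0.0018]
```

Request:
carry_out:
  moves:
    - [0.6,-65.3,-1,-57.6,0,1.63,0]
    - [0.6,-65.3,-1,-57.6,0,1.63,0]
    - [0.6,-65.3,-1,-57.6,0,1.63,0]
    - [0.6,-65.3,-1,-57.6,0,1.63,0]
    - [0.6,-65.3,-1,-57.6,0,1.63,0]
    - [0.6,-65.3,-1,-57.6,0,1.63,0]
    - [0.6,-65.3,-1,-57.6,0,1.63,0]
    - [0.6,-65.3,-1,-57.6,0,1.63,0]
    - [0.6,-65.3,-1,-57.6,0,1.63,0]
    - [0.6,-65.3,-1,-57.6,0,1.63,0]
    - [0.6,-65.3,-1,-57.6,0,1.63,0]
    - [0.6,-65.3,-1,-57.6,0,1.63,0]
    - [0.6,-65.3,-1,-57.6,0,1.63,0]
    - [0.6,-65.3,-1,-57.6,0,1.63,0]
    - [0.6,-65.3,-1,-57.6,0,1.63,0]
    - [0.6,-65.3,-1,-57.6,0,1.63,0]
    - [0.6,-65.3,-1,-57.6,0,1.63,0]
    - [0.6,-65.3,2.5,-57.6,0,1.63,0]
    - [0.6,-65.3,2.5,-57.6,0,1.63,0]
    - [0.6,-65.3,2.5,-57.6,0,1.63,0]

```text
time: 2.1
position: [0.5543, -0.1535, 0.1986]
tool_rot: [-0.699, 0.101, -0.098, 0.701]
ft_force: [0.4, 0.0, -0.3]
grip_width: 0.0524
```

```bash
python3 - <<'E'
from plan import *
st()
for n in("side","top"):
    cv2.imwrite(f"pics/{n}1.png",robot.camera(n)[:,:,::-1])
t=cv2.imread("pics/top1.png");s=cv2.imread("pics/side1.png")
crop(t,330,165,75,60,8,"pics/t1.png");crop(s,320,140,90,110,5,"pics/s1.png")
E
```

```text
t 2.1 pos [ 0.5543 -0.1535  0.1986] jaw -0.282 down [-0.004   0.0025 -1.    ] F [ 0.44  0.   -0.25] w 0.0524 q [-0.465  0.494  1.584  0.     1.068 -0.183]
```

View pics/t1.png

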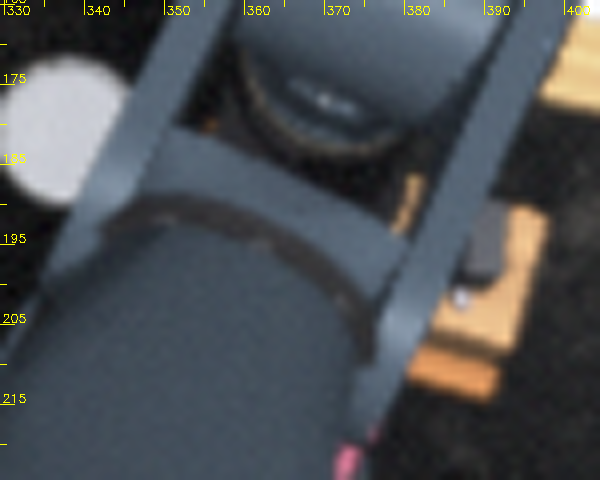

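View pics/s1.png

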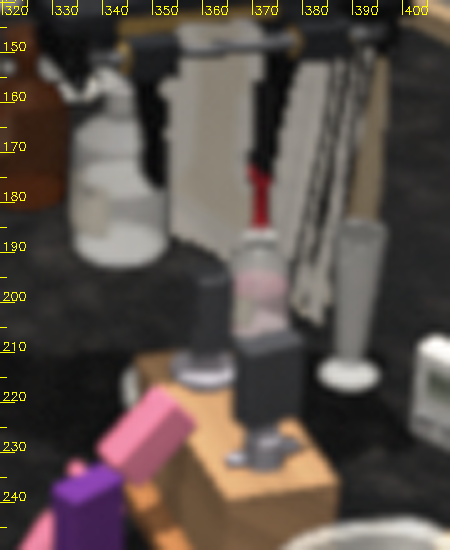

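View pics/side1.png

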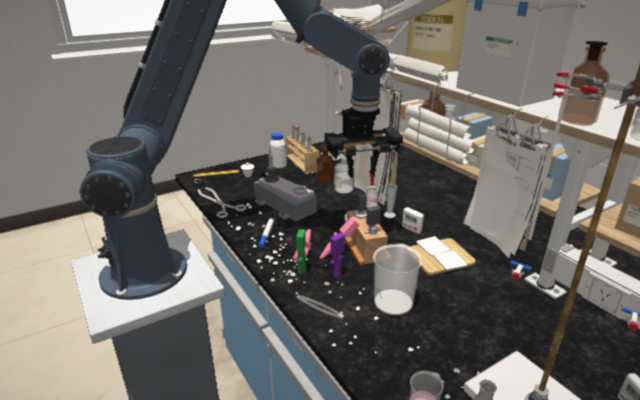

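View pics/top1.png

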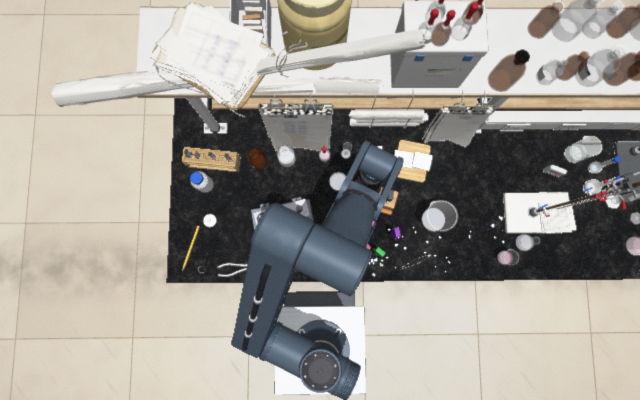

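```bash
python3 - <<'E'
from plan import *
o,M=st(); p=o["position"]
c=np.array(p)+M[:,1]*.025
for k in(-1,0,1): print(proj("side",c+M[:,0]*k*.0262))
for z in (.141,.093,.082): print(proj("side",[.5555,-.1545,z]))
E
python3 plan.py .5555 -.1545 .121
```

```text
t 2.2 pos [ 0.5552 -0.1528  0.2005] jaw -0.28 down [-0.0003  0.0005 -1.    ] F [-0.44  0.49 -0.57] w 0.0523 q [-0.463  0.491  1.584  0.     1.067 -0.183]
[[351.6049 183.3134]]
[[360.9129 182.1401]]
[[370.1231 180.9792]]
[[360.8593 193.8711]]
[[360.1632 209.4099]]
[[360.0072 212.8936]]
t 2.2 pos [ 0.5552 -0.1528  0.2005] jaw -0.28 down [-0.0003  0.0005 -1.    ] F [-0.44  0.49 -0.57] w 0.0523 q [-0.463  0.491  1.584  0.     1.067 -0.183]
shift cm [ 0.08  7.95 -0.16] rotvec [0. 0. 0.]
```

Request:
carry_out:
  moves:
    - [0.6,0.1,3,-0.15,0,0,0]
    - [0.6,0.1,6,-0.15,0,0,0]
    - [0.6,0.1,8,-0.15,0,0,0]
    - [0.6,0.1,8,-0.15,0,0,0]
    - [0,0.1,8,-0.15,0,0,0]
    - [0,0.1,8,-0.15,0,0,0]
    - [0,0.1,8,-0.15,0,0,0]
    - [0,0.1,8,-0.15,0,0,0]
    - [0,0.1,8,-0.15,0,0,0]
    - [0,0.1,8,-0.15,0,0,0]
  force: 50

```text
time: 3.2
position: [0.5564, -0.1558, 0.1209]
tool_rot: [0.7, -0.099, 0.099, -0.7]
ft_force: [-1.5, 0.4, 6.3]
grip_width: 0.0239
```

```bash
python3 - <<'E'
from plan import *
st()
for n in("side",):
    cv2.imwrite(f"pics/{n}2.png",robot.camera(n)[:,:,::-1])
s=cv2.imread("pics/side2.png")
crop(s,290,140,120,110,6,"pics/s2.png")
E
```

```text
t 3.2 pos [ 0.5564 -0.1558  0.1209] jaw -0.2812 down [ 0.0008 -0.0002 -1.    ] F [-1.52  0.42  6.29] w 0.0239 q [-0.466  0.603  1.646  0.     0.892 -0.185]
```

View pics/s2.png

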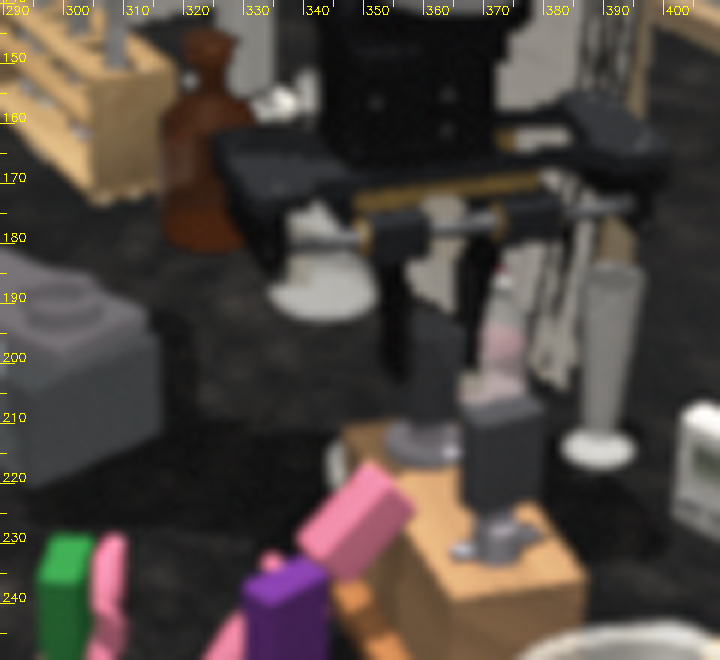

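```bash
python3 - <<'E'
from plan import *
for z in(.141,.117,.093,.0785): print(z,proj("side",[.5564,-.1558,z]),proj("side",[.5564,-.1508,z]))
from fit import *
o,M=st(); 
E
python3 plan.py .5564 -.1558 .29 0.17
```

```text
0.141 [[361.4148 193.9783]] [[360.3196 193.256 ]]
0.117 [[361.0585 201.8197]] [[359.9741 201.0808]]
0.093 [[360.7085 209.5219]] [[359.6348 208.7671]]
0.0785 [[360.5001 214.1094]] [[359.4326 213.3454]]
t 3.25 pos [ 0.5565 -0.1558  0.1208] jaw -0.2812 down [ 0.0008 -0.0002 -1.    ] F [-0.59  0.2   5.94] w 0.0242 q [-0.466  0.603  1.646  0.     0.892 -0.185]
t 3.25 pos [ 0.5565 -0.1558  0.1208] jaw -0.2812 down [ 0.0008 -0.0002 -1.    ] F [-0.59  0.2   5.94] w 0.0242 q [-0.466  0.603  1.646  0.     0.892 -0.185]
shift cm [  0.01 -16.92   0.  ] rotvec [ 0.0002 -0.4512  0.0008]
```

```bash
python3 plan.py .489 .0725 .29 0.17|tail -1; python3 plan.py .489 .0725 .216 0.17|tail -1
```

```text
shift cm [-12.8  -16.93  20.06] rotvec [ 0.0002 -0.4512  0.0008]
shift cm [-12.81  -9.53  20.06] rotvec [ 0.0002 -0.4512  0.0008]
```

Request:
carry_out:
  moves:
    - [0,0,-3,0,0,0,0]
    - [0,0,-7,0,0,0,0]
    - [0,0,-11,0,0,0,0]
    - [0,0,-15,0,0,0,0]
    - [0,-2,-17,3,0,-0.1,0]
    - [0,-5,-17,7,0,-0.2,0]
    - [0,-7.5,-17,11.5,0,-0.3,0]
    - [0,-10,-17,15.5,0,-0.4,0]
    - [0,-12,-17,19,0,-0.45,0]
    - [0,-12.8,-15,20,0,-0.45,0]
    - [0,-12.8,-12,20,0,-0.45,0]
    - [0,-12.8,-9.5,20,0,-0.45,0]
    - [0,-12.8,-9.5,20,0,-0.45,0]
    - [0,-12.8,-9.5,20,0,-0.45,0]

```text
time: 4.65
position: [0.4884, 0.0719, 0.2145]
tool_rot: [-0.704, -0.059, 0.06, 0.705]
ft_force: [1.6, -0.1, -3.2]
grip_width: 0.0236
```

```bash
python3 - <<'E'
from plan import *
st()
for n in("side","top"):
    cv2.imwrite(f"pics/{n}3.png",robot.camera(n)[:,:,::-1])
s=cv2.imread("pics/side3.png");t=cv2.imread("pics/top3.png")
crop(s,245,130,90,75,8,"pics/s3.png")
crop(t,240,180,90,60,8,"pics/t3.png")
o,M=st()
p=np.array(o["position"])
for h in(.116,.076,.046,.039): print(h,proj("side",p+M[:,1]*h))
E
```

```text
t 4.65 pos [0.4884 0.0719 0.2145] jaw 0.1688 down [-0.0019  0.0002 -1.    ] F [ 1.56 -0.06 -3.21] w 0.0236 q [-0.081  0.367  1.766  0.     1.01  -0.25 ]
t 4.75 pos [0.4898 0.0716 0.216 ] jaw 0.1686 down [ 0.0023 -0.0002 -1.    ] F [ 0.96  0.59 -4.2 ] w 0.0235 q [-0.081  0.365  1.764  0.     1.01  -0.25 ]
0.116 [[298.7883 182.0276]]
0.076 [[298.4504 169.995 ]]
0.046 [[298.191  160.7537]]
0.039 [[298.1297 158.5699]]
```

View pics/s3.png

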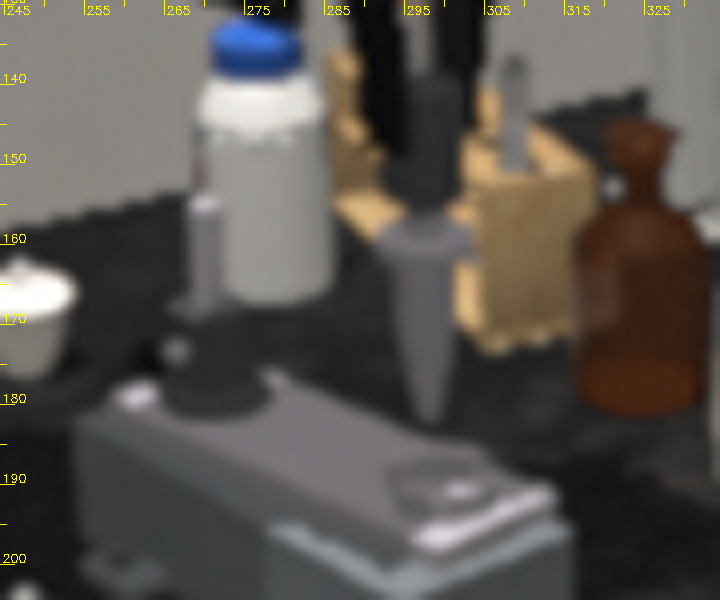

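View pics/t3.png

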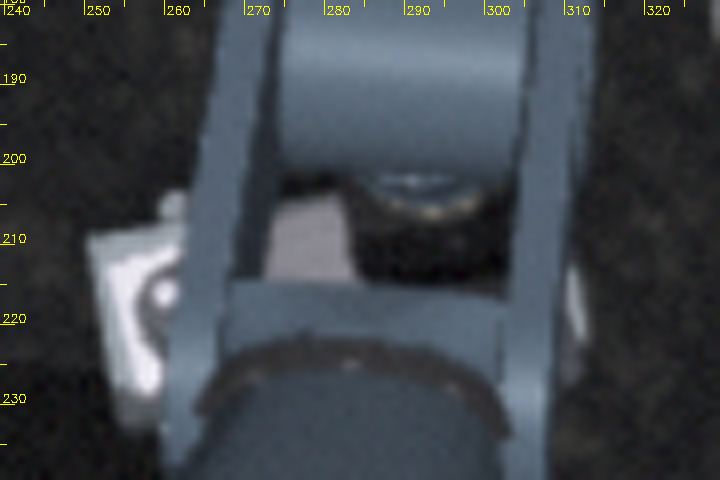

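```bash
python3 - <<'E'
from ov import *
im=cv2.imread("pics/side3.png"); x0,y0,w,h,s=285,178,36,26,20
a=im[y0:y0+h,x0:x0+w].astype(float); a=np.clip((a-20)*1.6,0,255).astype(np.uint8)
a=cv2.resize(a,None,fx=s,fy=s,interpolation=cv2.INTER_CUBIC); b=a.copy()
for c,col in(((.494,.073),(0,0,255)),):
    for r in(.013,.0225): poly(b,"side",circ(c,r,.077),x0,y0,s,col)
    poly(b,"side",circ(c,.0225,.065),x0,y0,s,(0,255,0))
B=[.4725,.1358,.172]
poly(b,"side",box(B,.085,.21,.055),x0,y0,s,(0,255,255))
cv2.imwrite("pics/r3.png",b); cv2.imwrite("pics/r3n.png",a)
print(proj("side",[.494,.073,.077]))
E
```

```text
[[299.85614175 188.31856116]]
```

View pics/r3.png

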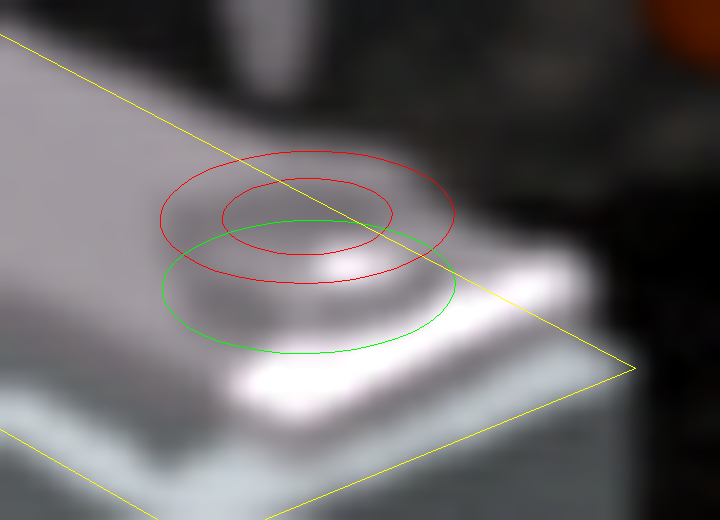

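View pics/r3n.png

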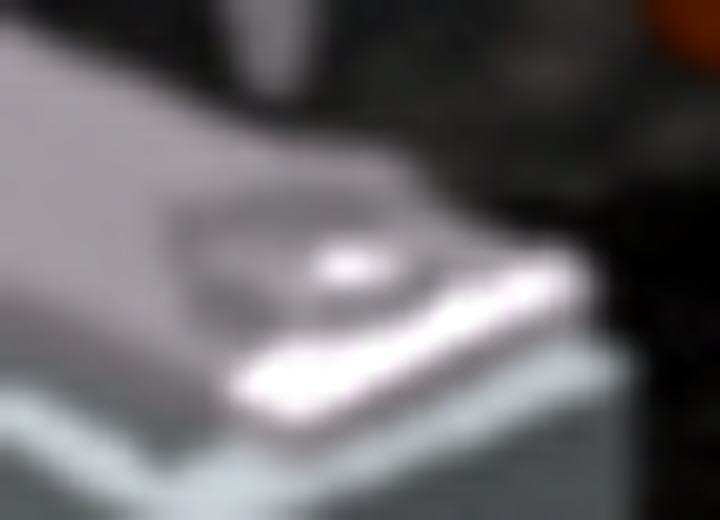

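```bash
python3 - <<'E'
from ov import *
im=cv2.imread("pics/top0.png"); x0,y0,w,h,s=286,196,26,24,25
a=im[y0:y0+h,x0:x0+w].astype(float); a=np.clip((a-150)*255/100,0,255).astype(np.uint8)
a=cv2.resize(a,None,fx=s,fy=s,interpolation=cv2.INTER_CUBIC)
cv2.imwrite("pics/r0.png",a)
im=cv2.imread("pics/side0.png"); x0,y0,w,h,s=285,178,36,26,20
a=im[y0:y0+h,x0:x0+w].astype(float); a=np.clip((a-60)*255/170,0,255).astype(np.uint8)
a=cv2.resize(a,None,fx=s,fy=s,interpolation=cv2.INTER_CUBIC)
cv2.imwrite("pics/r0s.png",a)
E
```

```text
(no output)
```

View pics/r0.png

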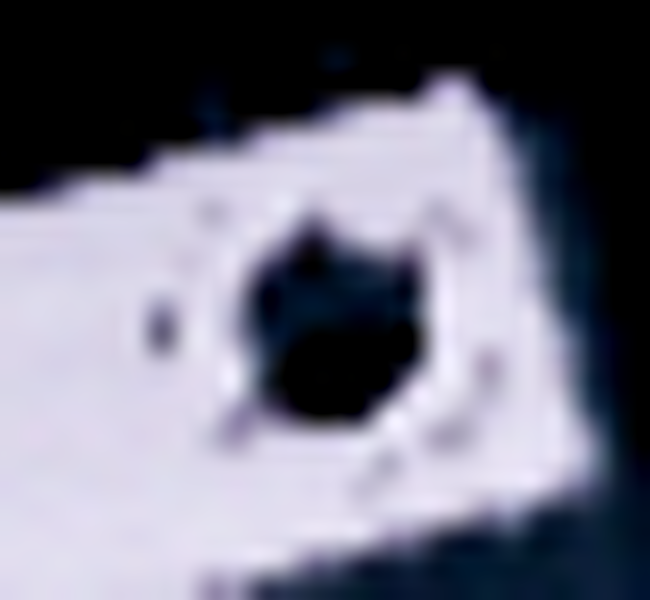

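View pics/r0s.png

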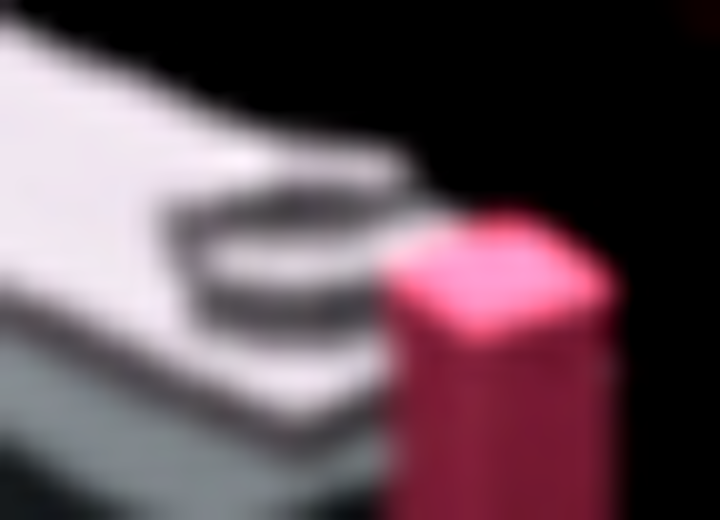

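```bash
python3 plan.py .489 .0728 .161 0.17
```

```text
t 4.75 pos [0.4898 0.0716 0.216 ] jaw 0.1686 down [ 0.0023 -0.0002 -1.    ] F [ 0.96  0.59 -4.2 ] w 0.0235 q [-0.081  0.365  1.764  0.     1.01  -0.25 ]
shift cm [-0.07  5.5   0.13] rotvec [ 0.0006 -0.0014  0.0023]
```

Request:
carry_out:
  moves:
    - [0,-0.1,0,0.1,0,0,0]
    - [0,-0.1,1,0.1,0,0,0]
    - [0,-0.1,2,0.1,0,0,0]
    - [0,-0.1,3,0.1,0,0,0]
    - [0,-0.1,4,0.1,0,0,0]
    - [0,-0.1,4.7,0.1,0,0,0]
    - [0,-0.1,5.2,0.1,0,0,0]
    - [0,-0.1,5.2,0.1,0,0,0]
  force: 60

```text
time: 5.55
position: [0.4878, 0.0726, 0.1623]
tool_rot: [0.705, 0.06, -0.06, -0.705]
ft_force: [0.9, 0.1, -4.7]
grip_width: 0.0235
```

```bash
python3 - <<'E'
from plan import *
st()
for n in("side",):
    cv2.imwrite(f"pics/{n}4.png",robot.camera(n)[:,:,::-1])
s=cv2.imread("pics/side4.png")
crop(s,265,140,60,60,10,"pics/s4.png")
o,M=st()
E
python3 plan.py .484 .0725 .123 0.17
```

```text
t 5.55 pos [0.4878 0.0726 0.1623] jaw 0.169 down [-0.0001 -0.0001 -1.    ] F [ 0.94  0.15 -4.7 ] w 0.0235 q [-0.079  0.447  1.823 -0.     0.873 -0.248]
t 5.6 pos [0.4878 0.0726 0.1626] jaw 0.169 down [-0.     -0.0001 -1.    ] F [ 0.92 -0.71 -4.21] w 0.0235 q [-0.079  0.446  1.822 -0.     0.873 -0.248]
t 5.6 pos [0.4878 0.0726 0.1626] jaw 0.169 down [-0.     -0.0001 -1.    ] F [ 0.92 -0.71 -4.21] w 0.0235 q [-0.079  0.446  1.822 -0.     0.873 -0.248]
shift cm [-0.38  3.96  0.05] rotvec [ 0.0001 -0.001  -0.0001]
```

View pics/s4.png

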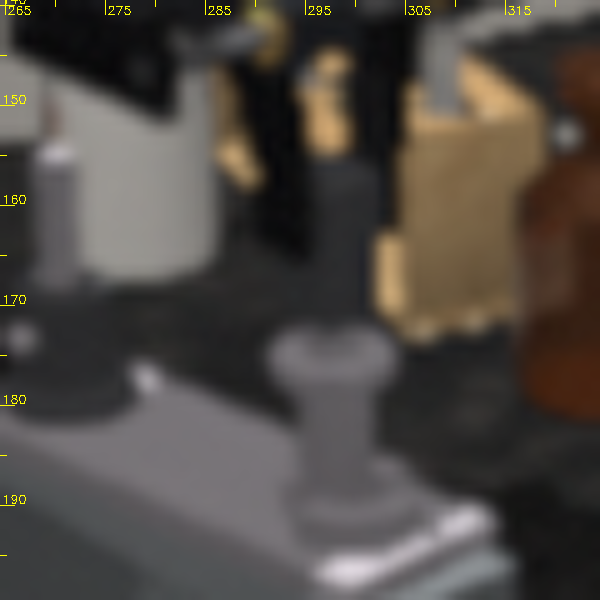

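Request:
carry_out:
  moves:
    - [0,0,0.4,0,0,0,0]
    - [0,0,0.8,0,0,0,0]
    - [0,-0.08,1.2,0,0,0,0]
    - [0,-0.15,1.6,0,0,0,0]
    - [0,-0.22,2,0,0,0,0]

```text
time: 6.1
position: [0.4858, 0.0714, 0.1452]
tool_rot: [0.705, 0.061, -0.06, -0.704]
ft_force: [-3.5, -2.5, 14.1]
grip_width: 0.0234
```

Request:
carry_out:
  moves:
    - [0,-0.26,2.3,0,0,0,0]
    - [0,-0.31,2.6,0,0,0,0]
    - [0,-0.35,2.9,0,0,0,0]
    - [0,-0.38,3.2,0,0,0,0]

```text
time: 6.5
position: [0.4832, 0.0703, 0.1204]
tool_rot: [0.706, 0.063, -0.059, -0.703]
ft_force: [-18.6, -5.8, 98.4]
grip_width: 0.0233
```

```bash
python3 plan.py .484 .0725 .123 0.17
```

```text
t 6.5 pos [0.4832 0.0703 0.1204] jaw 0.1723 down [ 0.0055 -0.0037 -1.    ] F [-18.63  -5.77  98.44] w 0.0233 q [-0.083  0.512  1.873 -0.005  0.75  -0.252]
shift cm [ 0.12 -0.26  0.2 ] rotvec [0.0046 0.0023 0.0048]
```

Request:
carry_out:
  moves:
    - [0,0.1,-0.6,0,0,0,0]
    - [0,0.15,-0.8,0,0,0,0]
    - [0,0.15,-0.8,0,0,0,0]
    - [0,0.15,-0.8,0,0,0,0]

```text
time: 6.9
position: [0.483, 0.0706, 0.1216]
tool_rot: [0.706, 0.061, -0.06, -0.703]
ft_force: [-4.9, -4.4, 17.3]
grip_width: 0.0236
```

```bash
python3 - <<'E'
from plan import *
st()
for n in("side",):
    cv2.imwrite(f"pics/{n}5.png",robot.camera(n)[:,:,::-1])
s=cv2.imread("pics/side5.png")
crop(s,265,140,60,60,10,"pics/s5.png")
E
```

```text
t 6.9 pos [0.483  0.0706 0.1216] jaw 0.1714 down [ 0.0007 -0.003  -1.    ] F [-4.89 -4.38 17.31] w 0.0236 q [-0.082  0.511  1.869 -0.004  0.76  -0.251]
```

View pics/s5.png

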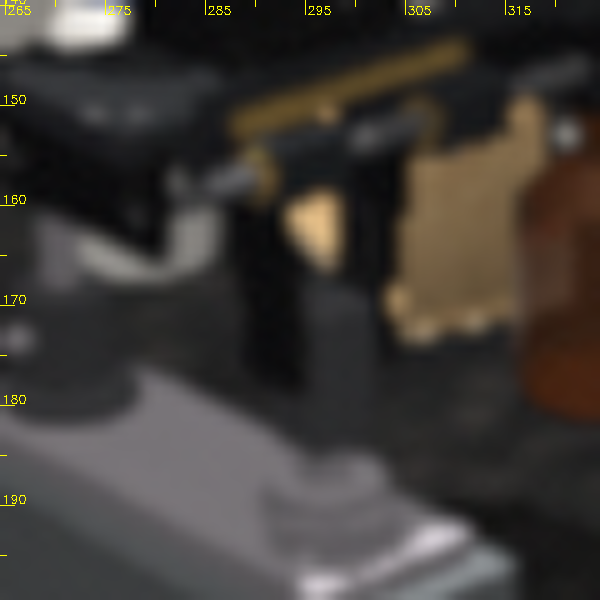

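Request:
carry_out:
  moves:
    - [0,0,0,0,0,0,0]
    - [0,0,-1,0,0,0,0]
    - [0,0,-3,0,0,0,0]
    - [0,0,-6,0,0,0,0]
    - [0,0,-9,0,0,0,0]
    - [0,0,-12,0,0,0,0]
    - [0,0,-15,0,0,0,0]
    - [0,0,-16,0,0,0,0]
    - [0,0,-16,0,0,0,0]

```text
time: 7.85
position: [0.4838, 0.0722, 0.2802]
tool_rot: [0.705, 0.061, -0.058, -0.705]
ft_force: [-0.8, -0.3, -4.3]
grip_width: 0.0232
```

```bash
python3 - <<'E'
from plan import *
for n in("side",):
    cv2.imwrite(f"pics/{n}6.png",robot.camera(n)[:,:,::-1])
s=cv2.imread("pics/side6.png")
crop(s,255,110,75,95,7,"pics/s6.png")
o,M=st();p=np.array(o["position"])
for h in(.1145,.0745,.0375): print(h,proj("side",p+M[:,1]*h))
E
python3 plan.py .5564 -.1558 .28 -.281; python3 plan.py .5564 -.1558 .21 -.281|tail -1
```

```text
t 7.9 pos [0.4827 0.0722 0.2787] jaw 0.169 down [-0.0001  0.0003 -1.    ] F [-0.01  1.14 -4.45] w 0.0234 q [-0.081  0.275  1.698  0.     1.168 -0.25 ]
0.1145 [[296.017  163.0004]]
0.0745 [[295.6646 150.4036]]
0.0375 [[295.3297 138.4358]]
t 7.9 pos [0.4827 0.0722 0.2787] jaw 0.169 down [-0.0001  0.0003 -1.    ] F [-0.01  1.14 -4.45] w 0.0234 q [-0.081  0.275  1.698  0.     1.168 -0.25 ]
shift cm [  3.43  -0.14 -23.71] rotvec [-0.0003  0.45   -0.0001]
shift cm [  3.43   6.86 -23.71] rotvec [-0.0003  0.45   -0.0001]
```

View pics/s6.png

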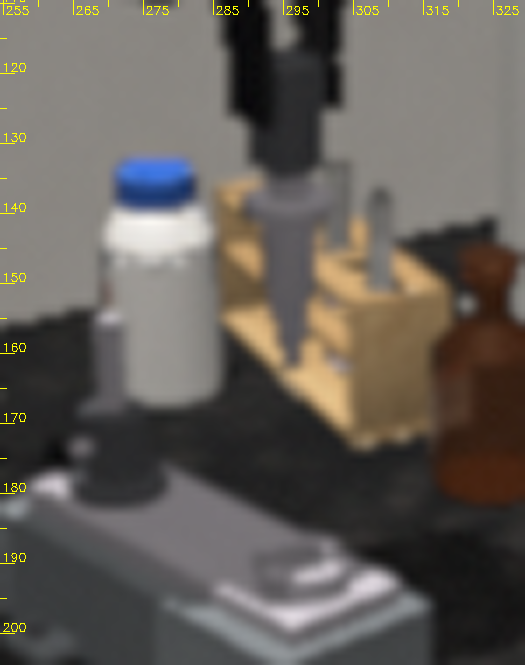

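Request:
carry_out:
  moves:
    - [0,0.7,0,-4.5,0,0.1,0]
    - [0,1.4,0,-9,0,0.2,0]
    - [0,2.1,0,-13.5,0,0.3,0]
    - [0,2.8,0,-18,0,0.4,0]
    - [0,3.4,0,-22,0,0.45,0]
    - [0,3.4,2,-23.7,0,0.45,0]
    - [0,3.4,4.5,-23.7,0,0.45,0]
    - [0,3.4,6.5,-23.7,0,0.45,0]
    - [0,3.4,6.5,-23.7,0,0.45,0]
    - [0,3.4,6.5,-23.7,0,0.45,0]

```text
time: 8.9
position: [0.5556, -0.1554, 0.2122]
tool_rot: [-0.7, 0.1, -0.098, 0.701]
ft_force: [0.7, 0.4, -3.8]
grip_width: 0.0236
```

```bash
python3 - <<'E'
from plan import *
for n in("side",):
    cv2.imwrite(f"pics/{n}7.png",robot.camera(n)[:,:,::-1])
s=cv2.imread("pics/side7.png")
crop(s,280,150,110,100,7,"pics/s7.png")
o,M=st();p=np.array(o["position"])
for h in(.1145,.0745,.0375): print(h,proj("side",p+M[:,1]*h))
E
python3 plan.py .5564 -.1558 .1195 -.281
```

```text
t 8.95 pos [ 0.5566 -0.1558  0.2135] jaw -0.2808 down [-0.0007  0.0005 -1.    ] F [-0.07 -0.34 -3.6 ] w 0.0234 q [-0.466  0.478  1.565  0.     1.1   -0.185]
0.1145 [[360.8042 207.5973]]
0.0745 [[361.4068 194.6262]]
0.0375 [[361.9805 182.2755]]
t 8.95 pos [ 0.5566 -0.1558  0.2135] jaw -0.2808 down [-0.0007  0.0005 -1.    ] F [-0.07 -0.34 -3.6 ] w 0.0234 q [-0.466  0.478  1.565  0.     1.1   -0.185]
shift cm [-0.01  9.4  -0.01] rotvec [-0.0002  0.0002 -0.0008]
```

View pics/s7.png

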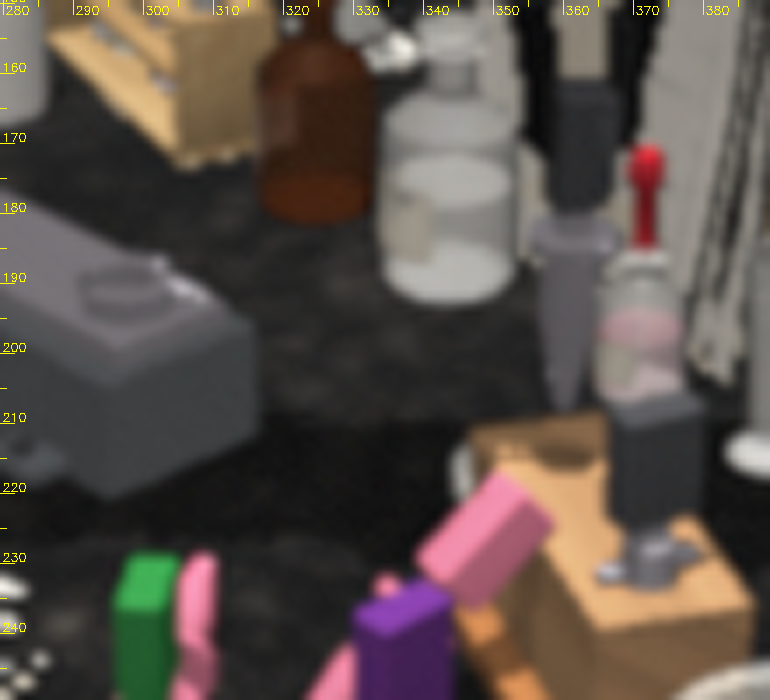

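Request:
carry_out:
  moves:
    - [0,0,1.5,0,0,0,0]
    - [0,0,3,0,0,0,0]
    - [0,0,4.5,0,0,0,0]
    - [0,0,6,0,0,0,0]
    - [0,0,7.5,0,0,0,0]
    - [0,0,8.7,0,0,0,0]
    - [0,0,9.2,0,0,0,0]
    - [0,0,9.2,0,0,0,0]
    - [0,0,9.2,0,0,0,0]

```text
time: 9.85
position: [0.5572, -0.1562, 0.1226]
tool_rot: [0.7, -0.098, 0.1, -0.7]
ft_force: [0.3, 0.4, -4.2]
grip_width: 0.0237
```

```bash
python3 plan.py
```

```text
t 9.85 pos [ 0.5572 -0.1562  0.1226] jaw -0.2809 down [ 0.0014 -0.0007 -1.    ] F [ 0.29  0.42 -4.18] w 0.0237 q [-0.466  0.601  1.643  0.     0.896 -0.185]
```

Request:
carry_out:
  moves:
    - [0,0,0.2,0,0,0,0]
    - [0,0,0.2,0,0,0,0]
    - [0.6,0,0.2,0,0,0,0]
    - [0.6,0,0.2,0,0,0,0]
    - [0.6,0,0.2,0,0,0,0]
    - [0.6,0,0.2,0,0,0,0]
    - [0.6,0,-2,0,0,0,0]
    - [0.6,0,-6,0,0,0,0]
    - [0.6,0,-9,0,0,0,0]
    - [0.6,0,-9,0,0,0,0]

```text
time: 10.85
position: [0.5596, -0.1573, 0.2168]
tool_rot: [0.701, -0.095, 0.103, -0.699]
ft_force: [-0.5, -0.1, 0.4]
grip_width: 0.0522
```

```bash
python3 - <<'E'
from ov import *
from plan import *
for n in("side",):
    cv2.imwrite(f"pics/{n}8.png",robot.camera(n)[:,:,::-1])
s=cv2.imread("pics/side8.png")
crop(s,325,160,70,90,8,"pics/s8.png")
o,M=st()
x0,y0,w,h,sc=275,175,45,35,16
im=s.astype(float)[y0:y0+h,x0:x0+w]; a=np.clip((im-20)*1.6,0,255).astype(np.uint8)
a=cv2.resize(a,None,fx=sc,fy=sc,interpolation=cv2.INTER_CUBIC)
cv2.imwrite("pics/r8n.png",a)
c=(.483,.0715)
for r in(.013,.0225): poly(a,"side",circ(c,r,.077),x0,y0,sc,(0,0,255))
cv2.imwrite("pics/r8.png",a)
E
python3 plan.py .531 -.242 .21 -1.66
```

```text
t 10.9 pos [ 0.558  -0.1566  0.2145] jaw -0.2809 down [ 0.0053 -0.0027 -1.    ] F [ 0.14 -0.15 -0.35] w 0.052 q [-0.466  0.476  1.565  0.     1.094 -0.185]
t 10.9 pos [ 0.558  -0.1566  0.2145] jaw -0.2809 down [ 0.0053 -0.0027 -1.    ] F [ 0.14 -0.15 -0.35] w 0.052 q [-0.466  0.476  1.565  0.     1.094 -0.185]
shift cm [-0.23  0.45 -8.95] rotvec [-0.0031  1.379   0.0056]
```

View pics/s8.png

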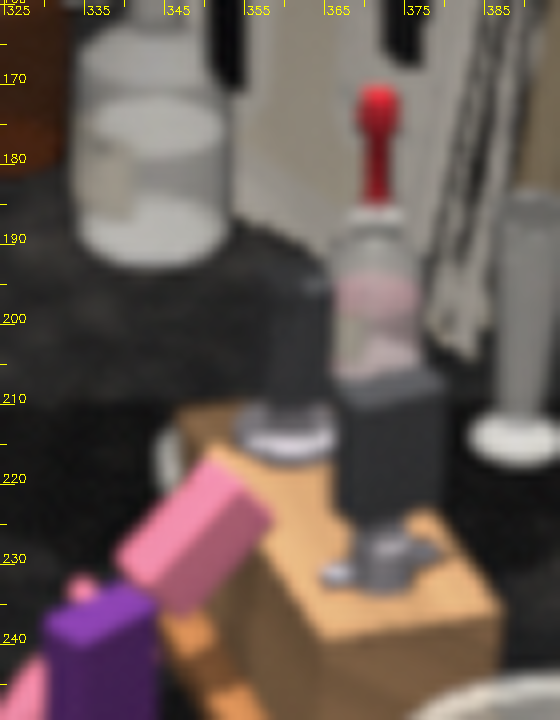

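View pics/r8.png

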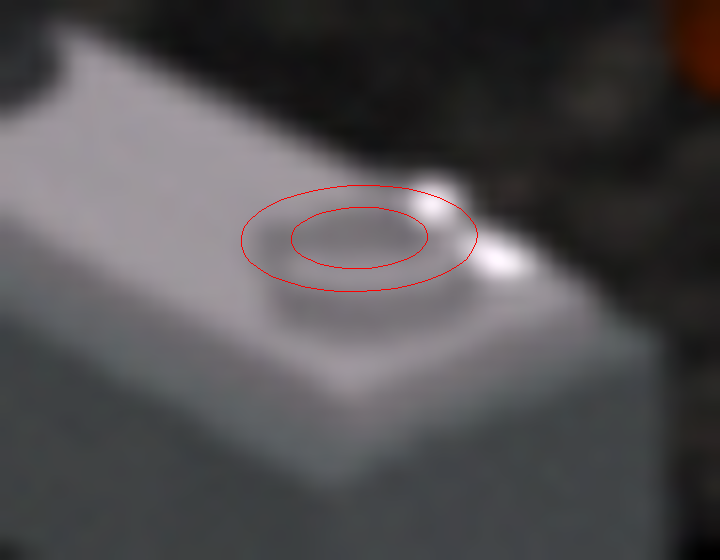

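View pics/r8n.png

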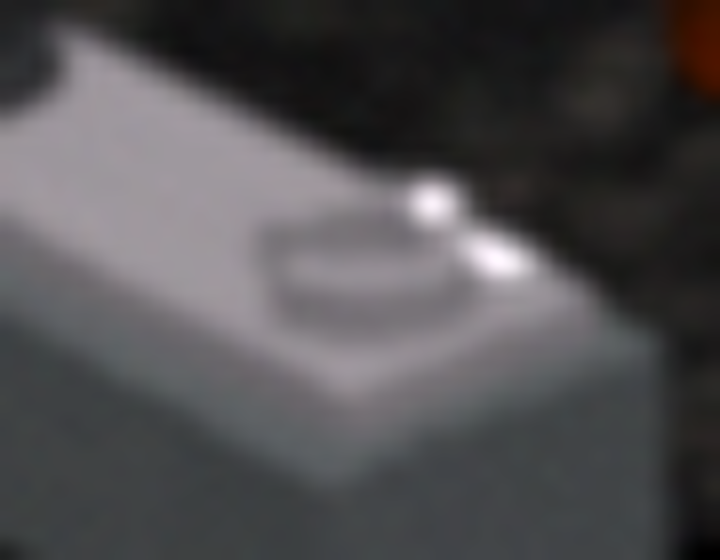

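```bash
python3 - <<'E'
from ov import *
s=cv2.imread("pics/side8.png")
x0,y0,w,h,sc=282,180,28,20,14
im=s.astype(float)[y0:y0+h,x0:x0+w]; a=np.clip((im-20)*1.6,0,255).astype(np.uint8)
a=cv2.resize(a,None,fx=sc,fy=sc,interpolation=cv2.INTER_CUBIC)
c=np.array([.4838,.0710])
def piece(th,sgn,z):
    # ring piece between slots
    hi=np.arcsin(.006/.013); ho=np.arcsin(.010/.0225)
    o=np.linspace(th+ho,th+np.pi-ho,20)+(0 if sgn>0 else np.pi); i=np.linspace(th+np.pi-hi,th+hi,20)+(0 if sgn>0 else np.pi)
    P=np.r_[np.c_[np.cos(o),np.sin(o)]*.0225,np.c_[np.cos(i),np.sin(i)]*.013]+c
    return np.c_[P,np.full(len(P),z)]
rows=[]
for th in(-.25,-.4,-.55,-.7):
    b=a.copy()
    for sg in(1,-1): poly(b,"side",piece(th,sg,.077),x0,y0,sc,(0,0,255))
    poly(b,"side",piece(th,-1,.065),x0,y0,sc,(0,255,0))
    cv2.putText(b,str(th),(5,20),0,.5,(0,255,255),1); rows.append(b)
cv2.imwrite("pics/slots.png",np.vstack([np.hstack(rows[:2]),np.hstack(rows[2:])]))
E
```

```text
(no output)
```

View pics/slots.png

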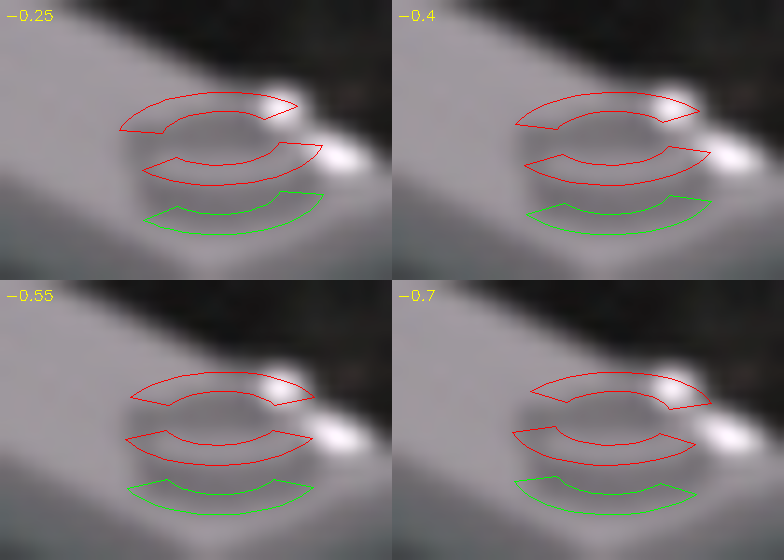

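Request:
carry_out:
  moves:
    - [0.5,0,0,-2,0,0.14,0]
    - [0.5,-0.2,0,-4,0,0.28,0]
    - [0.5,-0.2,0,-6,0,0.42,0]
    - [0.5,-0.2,0,-8,0,0.56,0]
    - [0.5,-0.2,0,-8.9,0,0.7,0]
    - [0.5,-0.2,0,-8.9,0,0.84,0]
    - [0.5,-0.2,0,-8.9,0,0.98,0]
    - [0.5,-0.2,0,-8.9,0,1.12,0]
    - [0.5,-0.2,0,-8.9,0,1.26,0]
    - [0.5,-0.2,0,-8.9,0,1.38,0]
    - [0.5,-0.2,0,-8.9,0,1.38,0]
    - [0.5,-0.2,0,-8.9,0,1.38,0]

```text
time: 12.1
position: [0.5293, -0.2405, 0.2108]
tool_rot: [-0.478, 0.522, -0.521, 0.477]
ft_force: [-0.2, 0.8, -0.1]
grip_width: 0.0435
```

```bash
python3 - <<'E'
from plan import *
for n in("side",):
    cv2.imwrite(f"pics/{n}9.png",robot.camera(n)[:,:,::-1])
s=cv2.imread("pics/side9.png")
crop(s,325,150,80,95,7,"pics/s9.png")
o,M=st();p=np.array(o["position"])
for h in(.0,.025): 
  for k in(-1,0,1):print(h,proj("side",p+M[:,1]*h+M[:,0]*k*.0218))
for z in(.147,.099,.079): print(z,proj("side",[p[0],p[1],z]))
E
python3 plan.py .531 -.2415 .131 -1.66
```

```text
t 12.15 pos [ 0.5294 -0.2406  0.2111] jaw -1.6589 down [-0.0014  0.001  -1.    ] F [-0.31  0.06 -0.47] w 0.0433 q [-0.619  0.486  1.558 -0.     1.1    1.04 ]
0.0 [[369.3907 181.3381]]
0.0 [[374.1039 184.7915]]
0.0 [[378.9597 188.3493]]
0.025 [[368.8932 190.2692]]
0.025 [[373.551  193.8191]]
0.025 [[378.3483 197.4753]]
0.147 [[372.7531 207.5697]]
0.099 [[371.786  223.8779]]
0.079 [[371.3937 230.4924]]
t 12.15 pos [ 0.5294 -0.2406  0.2111] jaw -1.6589 down [-0.0014  0.001  -1.    ] F [-0.31  0.06 -0.47] w 0.0433 q [-0.619  0.486  1.558 -0.     1.1    1.04 ]
shift cm [0.08 8.01 0.18] rotvec [ 0.0015  0.0011 -0.0009]
```

View pics/s9.png

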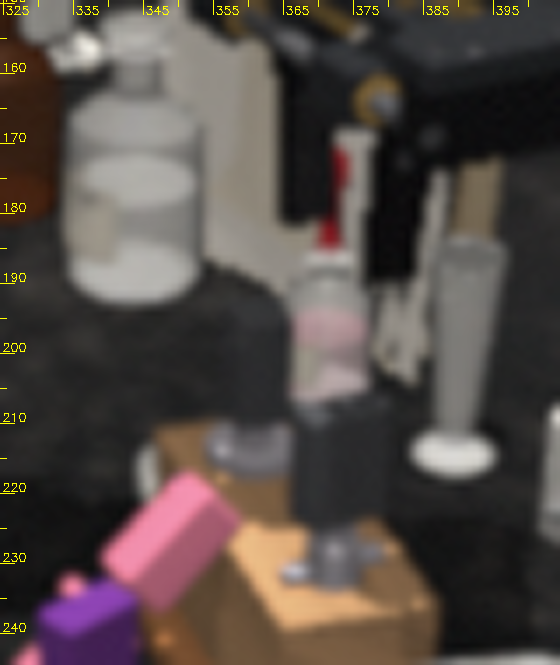

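Request:
carry_out:
  moves:
    - [0.5,0.1,3,0.15,0,0,0]
    - [0.5,0.1,6,0.15,0,0,0]
    - [0.5,0.1,8,0.15,0,0,0]
    - [0.5,0.1,8,0.15,0,0,0]
    - [0,0.1,8,0.15,0,0,0]
    - [0,0.1,8,0.15,0,0,0]
    - [0,0.1,8,0.15,0,0,0]
    - [0,0.1,8,0.15,0,0,0]
    - [0,0.1,8,0.15,0,0,0]
    - [0,0.1,8,0.15,0,0,0]
  force: 50

```text
time: 13.15
position: [0.5319, -0.2424, 0.1329]
tool_rot: [0.477, -0.521, 0.523, -0.477]
ft_force: [0.5, 0.3, 4.4]
grip_width: 0.0173
```

```bash
python3 - <<'E'
from plan import *
for n in("side",):
    cv2.imwrite(f"pics/{n}10.png",robot.camera(n)[:,:,::-1])
s=cv2.imread("pics/side10.png")
crop(s,325,150,80,95,7,"pics/s10.png")
o,M=st();p=np.array(o["position"])
for z in(.147,.099,.079): print(z,proj("side",[p[0],p[1],z]))
E
python3 plan.py .531 -.2415 .131 -1.66
```

```text
t 13.2 pos [ 0.5319 -0.2424  0.1329] jaw -1.6608 down [ 0.0016 -0.0011 -1.    ] F [0.87 1.1  5.15] w 0.0178 q [-0.619  0.592  1.622  0.     0.926  1.042]
0.147 [[373.9556 207.613 ]]
0.099 [[372.9656 223.9228]]
0.079 [[372.5641 230.5378]]
t 13.2 pos [ 0.5319 -0.2424  0.1329] jaw -1.6608 down [ 0.0016 -0.0011 -1.    ] F [0.87 1.1  5.15] w 0.0178 q [-0.619  0.592  1.622  0.     0.926  1.042]
shift cm [-0.08  0.19 -0.1 ] rotvec [-0.0017 -0.0008  0.001 ]
```

View pics/s10.png

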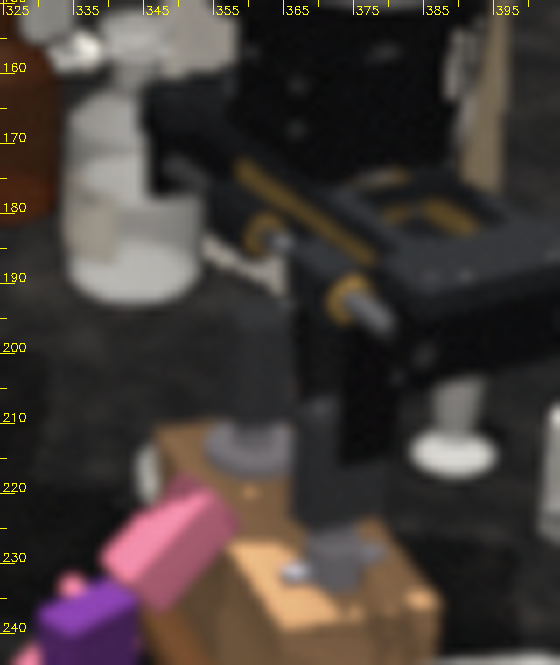

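```bash
python3 plan.py .4835 .0712 .203 -1.90
```

```text
t 13.2 pos [ 0.5319 -0.2424  0.1329] jaw -1.6608 down [ 0.0016 -0.0011 -1.    ] F [0.87 1.1  5.15] w 0.0178 q [-0.619  0.592  1.622  0.     0.926  1.042]
shift cm [-30.79  -7.05  -7.62] rotvec [-0.0018  0.2392  0.0007]
```

Request:
carry_out:
  moves:
    - [0,0,-3,0,0,0,0]
    - [0,0,-7,0,0,0,0]
    - [0,0,-11,0,0,0,0]
    - [0,0,-15,0,0,0,0]
    - [0,-3,-16,-0.7,0,0.03,0]
    - [0,-7,-16,-1.7,0,0.06,0]
    - [0,-11,-16,-2.7,0,0.1,0]
    - [0,-15,-16,-3.7,0,0.13,0]
    - [0,-19,-16,-4.7,0,0.16,0]
    - [0,-23,-16,-5.7,0,0.2,0]
    - [0,-27,-16,-6.7,0,0.24,0]
    - [0,-30,-14,-7.5,0,0.24,0]
    - [0,-30.8,-11,-7.6,0,0.24,0]
    - [0,-30.8,-8,-7.6,0,0.24,0]
    - [0,-30.8,-7,-7.6,0,0.24,0]
    - [0,-30.8,-7,-7.6,0,0.24,0]
    - [0,-30.8,-7,-7.6,0,0.24,0]

```text
time: 14.9
position: [0.4841, 0.0712, 0.2025]
tool_rot: [0.411, -0.575, 0.576, -0.411]
ft_force: [0.4, -0.3, -1.6]
grip_width: 0.0173
```

```bash
python3 - <<'E'
from plan import *
for n in("side",):
    cv2.imwrite(f"pics/{n}11.png",robot.camera(n)[:,:,::-1])
s=cv2.imread("pics/side11.png")
crop(s,265,130,60,75,9,"pics/s11.png")
o,M=st();p=np.array(o["position"])
for h in(.103,.054,.034): print(h,proj("side",p+M[:,1]*h))
for k in(-1,1): print(proj("side",p+M[:,1]*.054+k*.021*M[:,2]))
E
python3 plan.py .4835 .0712 .138 -1.90
```

```text
t 14.95 pos [0.4845 0.0711 0.203 ] jaw -1.9017 down [ 0.0025 -0.0002 -1.    ] F [-0.3  -0.73 -2.8 ] w 0.0175 q [-0.083  0.377  1.791 -0.     0.971  1.819]
0.103 [[297.3509 182.4822]]
0.054 [[296.9086 167.6741]]
0.034 [[296.7238 161.4866]]
[[289.9322 168.334 ]]
[[303.8419 167.0183]]
t 14.95 pos [0.4845 0.0711 0.203 ] jaw -1.9017 down [ 0.0025 -0.0002 -1.    ] F [-0.3  -0.73 -2.8 ] w 0.0175 q [-0.083  0.377  1.791 -0.     0.971  1.819]
shift cm [ 0.03  6.5  -0.12] rotvec [-0.0024 -0.0017 -0.0006]
```

View pics/s11.png

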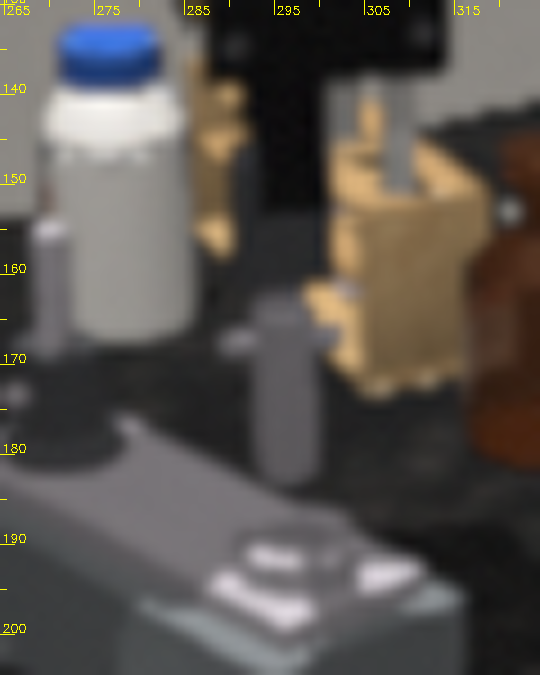

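```bash
python3 plan.py .4845 .0705 .160 -1.90
```

```text
t 14.95 pos [0.4845 0.0711 0.203 ] jaw -1.9017 down [ 0.0025 -0.0002 -1.    ] F [-0.3  -0.73 -2.8 ] w 0.0175 q [-0.083  0.377  1.791 -0.     0.971  1.819]
shift cm [0.06 4.3  0.01] rotvec [-0.0024 -0.0017 -0.0006]
```

Request:
carry_out:
  moves:
    - [0,0.05,1,0,0,0,0]
    - [0,0.05,2,0,0,0,0]
    - [0,0.05,2.5,0,0,0,0]
    - [0,0.05,3,0,0,0,0]
    - [0,0.05,3.4,0,0,0,0]

```text
time: 15.45
position: [0.4836, 0.0708, 0.1676]
tool_rot: [0.411, -0.575, 0.576, -0.411]
ft_force: [1.5, -0.9, -1.2]
grip_width: 0.0176
```

Request:
carry_out:
  moves:
    - [0,0,0.3,0,0,0,0]
    - [0,0,0.6,0,0,0,0]
    - [0,0,1,0,0,0,0]
    - [0,0,1.4,0,0,0,0]

```text
time: 15.85
position: [0.4838, 0.0707, 0.154]
tool_rot: [0.411, -0.575, 0.576, -0.411]
ft_force: [1.1, -2.4, 0.3]
grip_width: 0.018
```

Request:
carry_out:
  moves:
    - [0,0,0.4,0,0,0,0]
    - [0,0,0.8,0,0,0,0]
    - [0,0,1.2,0,0,0,0]
    - [0,0,1.5,0,0,0,0]
    - [0,0,1.5,0,0,0,0]

```text
time: 16.35
position: [0.4834, 0.0707, 0.1384]
tool_rot: [0.411, -0.575, 0.576, -0.411]
ft_force: [1.4, -5.0, -2.3]
grip_width: 0.0175
```

```bash
python3 - <<'E'
from plan import *
st()
cv2.imwrite("pics/side12.png",robot.camera("side")[:,:,::-1])
s=cv2.imread("pics/side12.png")
crop(s,275,165,42,40,15,"pics/s12.png")
E
```

```text
t 16.35 pos [0.4834 0.0707 0.1384] jaw -1.9008 down [ 0.0001 -0.0007 -1.    ] F [ 1.38 -4.97 -2.29] w 0.0175 q [-0.084  0.482  1.855 -0.001  0.805  1.818]
```

View pics/s12.png

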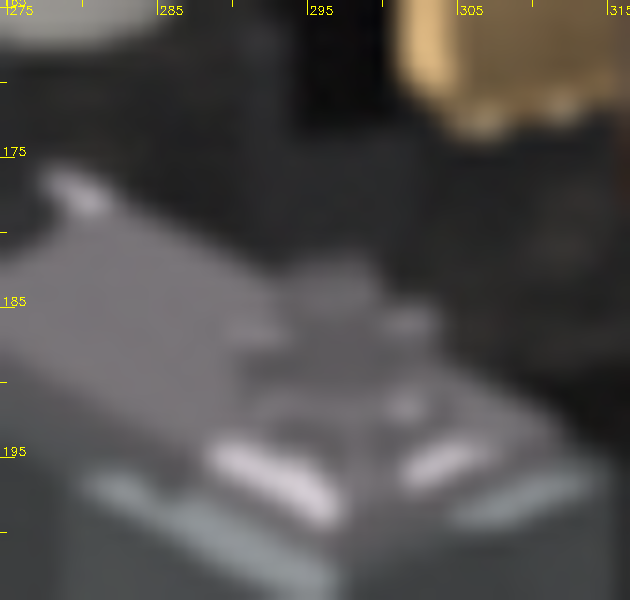

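Request:
carry_out:
  moves:
    - [0,0.08,0.2,0,0,0,0]
    - [0,0.08,0.4,0,0,0,0]
    - [0,0.08,0.5,0,0,0,0]
    - [0,0.08,0.5,0,0,0,0]

```text
time: 16.8
position: [0.4832, 0.0703, 0.1338]
tool_rot: [0.411, -0.575, 0.576, -0.411]
ft_force: [2.1, -4.9, -1.4]
grip_width: 0.0178
```

Request:
carry_out:
  moves:
    - [0,0.05,0.15,0,0,0,0]
    - [0,0.05,0.3,0,0,0,0]
    - [0,0.05,0.3,0,0,0,0]

```text
time: 17.1
position: [0.4831, 0.07, 0.1308]
tool_rot: [0.411, -0.575, 0.575, -0.411]
ft_force: [3.0, -2.0, -1.1]
grip_width: 0.0178
```

Request:
carry_out:
  moves:
    - [0,0,0.25,0,0,0,0]
    - [0,0,0.5,0,0,0,0]
    - [0,0,0.7,0,0,0,0]
    - [0,0,0.7,0,0,0,0]

```text
time: 17.5
position: [0.483, 0.0699, 0.1236]
tool_rot: [0.411, -0.575, 0.575, -0.411]
ft_force: [3.2, -2.7, -1.8]
grip_width: 0.0176
```

```bash
python3 - <<'E'
from plan import *
st()
cv2.imwrite("pics/side13.png",robot.camera("side")[:,:,::-1])
s=cv2.imread("pics/side13.png")
crop(s,275,165,42,40,15,"pics/s13.png")
E
```

```text
t 17.5 pos [0.483  0.0699 0.1236] jaw -1.9012 down [ 0.0004  0.0001 -1.    ] F [ 3.24 -2.71 -1.84] w 0.0176 q [-0.086  0.508  1.868  0.     0.766  1.815]
```

View pics/s13.png

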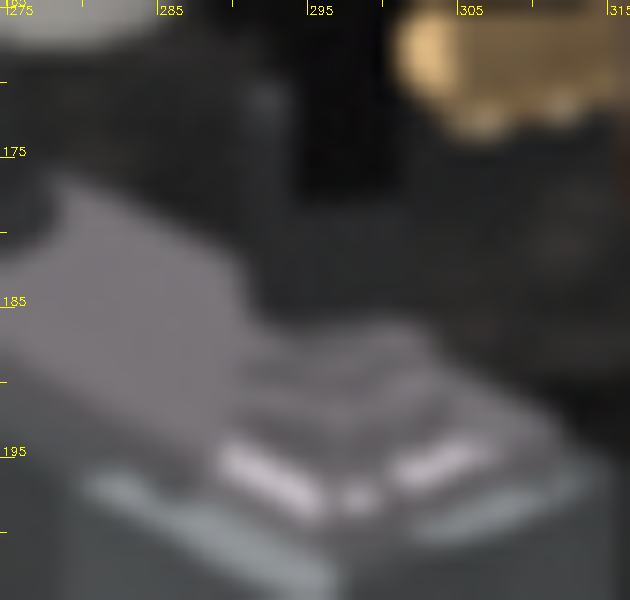

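Request:
carry_out:
  moves:
    - [0,0,0.15,0,0,0,0]
    - [0,0,0.3,0,0,0,0]
    - [0,0,0.4,0,0,0,0]
    - [0,0,0.4,0,0,0,0]

```text
time: 17.95
position: [0.4837, 0.0698, 0.1226]
tool_rot: [0.41, -0.575, 0.576, -0.412]
ft_force: [-0.1, -2.8, 20.5]
grip_width: 0.0174
```

Request:
carry_out:
  moves:
    - [0,0,-0.2,0,0,0,0]
    - [0,0,-0.2,0,0,0,0]
    - [0.5,0,-0.2,0,0,0,0]
    - [0.5,0,-0.2,0,0,0,0]
    - [0.5,0,-0.2,0,0,0,0]
    - [0.5,0,-0.2,0,0,0,0]
    - [0.5,0,-2,0,0,0,0]
    - [0.5,0,-5,0,0,0,0]
    - [0.5,0,-9,0,0,0,0]
    - [0.5,0,-13,0,0,0,0]
    - [0.5,0,-16,0,0,0,0]
    - [0.5,0,-16,0,0,0,0]

```text
time: 19.15
position: [0.4852, 0.07, 0.2839]
tool_rot: [0.409, -0.573, 0.577, -0.414]
ft_force: [0.7, -0.6, 0.3]
grip_width: 0.0435
```

```bash
python3 - <<'E'
from ov import *
from plan import *
st()
cv2.imwrite("pics/side14.png",robot.camera("side")[:,:,::-1])
s=cv2.imread("pics/side14.png")
crop(s,245,140,80,80,9,"pics/s14.png"); crop(s,325,170,70,90,7,"pics/s14b.png")
c=(.4835,.0705)
for z in (.069,.089,.137): print(z,proj("side",[*c,z]))
a=cv2.imread("pics/s14.png")
T=[*c,-.33]
for z in(.089,.137): poly(a,"side",box(T,.034,.018,z),245,140,9,(0,255,255))
cv2.imwrite("pics/s14o.png",a)
E
```

```text
t 19.15 pos [0.4852 0.07   0.2839] jaw -1.9007 down [ 0.0089 -0.0004 -1.    ] F [ 0.68 -0.64  0.34] w 0.0435 q [-0.085  0.268  1.692  0.     1.173  1.815]
0.069 [[297.323  191.7859]]
0.089 [[297.1607 185.9176]]
0.137 [[296.762  171.5085]]
```

View pics/s14o.png

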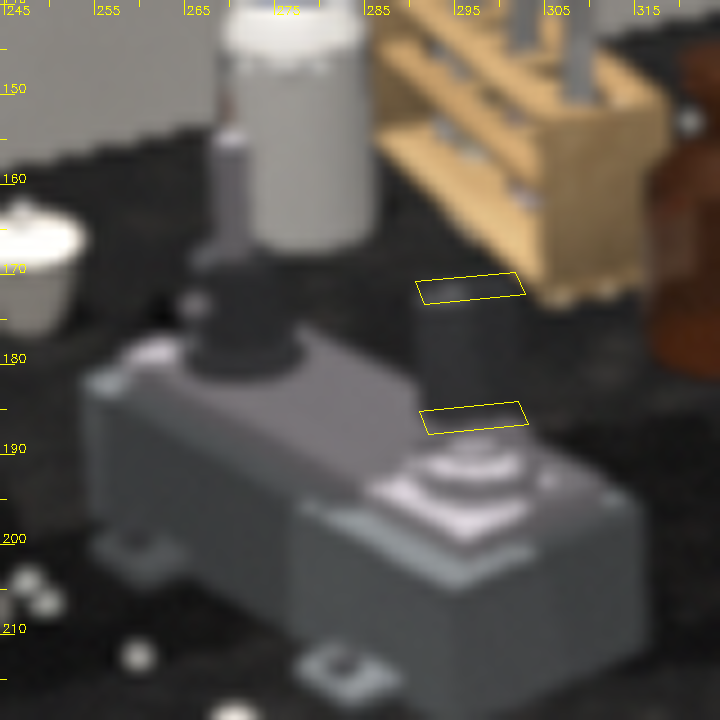

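View pics/s14b.png

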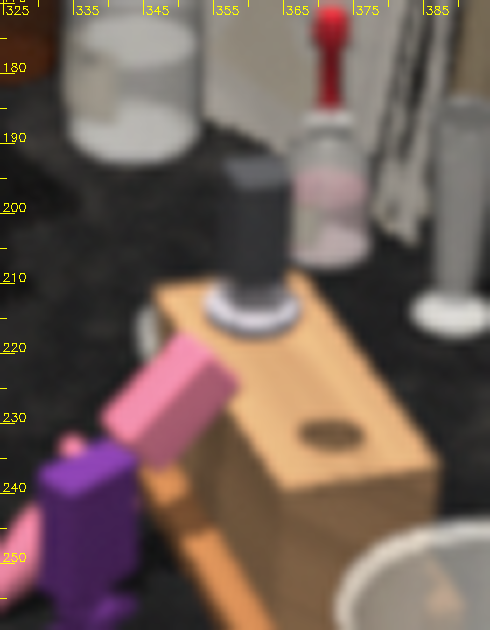

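View pics/side14.png

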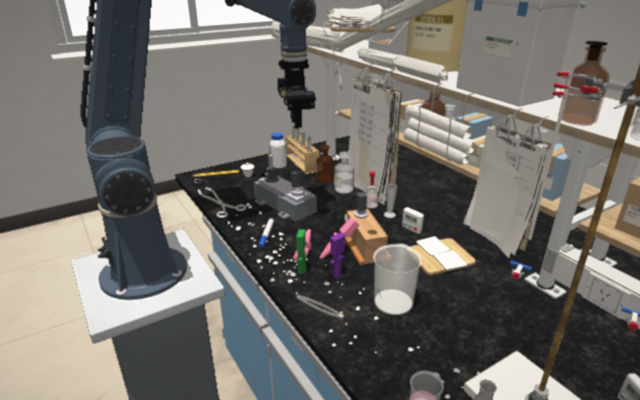

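```bash
python3 -c "
from rig import robot
print(robot.hand_in())"
```

```text
the job is handed in; nothing more can be done
None
```

The job is done and was handed in at about 19 s of the 72 s allowed. No verdict was reported.

**Drift:** I drove it through both holes until its collar rested on the slotted ring. I then pulled it out and stood it back in socket_1. The last picture shows it upright, with its collar on the stand.

**Bolt:** I put it through both holes with its pin turned to about -0.33 rad, the slot line as read from the pictures. The pin dropped into the slots without any searching. Under about 20 N the foot came to rest at about 20 mm, which is fully home. After release, the outline I drew at home height over the last picture matched the bolt's handle. The plate lies in line with the block, and the gripper is clear above.

**What went wrong or disagreed:**
- **Force peak:** While driving the drift I repeated an offset from the previous move and overshot, so the wrist force reached about 98 N (limit 120 N) before I backed off. The drift slipped 1–2 mm upward in the grip, which did no harm.
- **Calibration:** The top camera disagreed with the side camera by about 2 mm. The side camera agreed with the arm, so I used it for the fine positions.
- **Look-alikes:** The two pink ones, which stood on their tips, toppled during the first arm move. I saw no sign that the arm touched them, but I cannot rule it out.
- **Bystanders:** In the last side picture they appear to stand where they were. I did not measure them.

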